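Pin and bolt a gearcase cover

ROBOT

A 6-joint arm with a two-finger parallel gripper is mounted at the origin on the work surface. World frame = base frame: x ahead of the robot, y to its left, z up, the work surface at z = 0. Lengths are in m, angles in degrees, forces in N, time in s.
With the tool pointing down it reaches from about 0.4 to 0.825 m from the base axis. Payload 7 kg.
Tool frame: the origin (TCP) lies at the very end of the fingers, on their centre line; the grasp point (between the pads) lies 19 mm behind it; x points along the fingers, y is the direction in which the jaws open and shut, and the axes are right-handed (so a half turn about x gives the same grasp; the last joint's range is limited). The gripper opens to 88 mm and grips with 3 to 60 N. Pads are 19 mm wide; open, the fingers measure 130 mm over their backs; the gripper's body (78 mm by 193 mm) begins 47 mm behind the grasp point.
Start: joints at [83.658, 20.546, 0.682, 0, -70.136, -16.507], TCP at [0.262, 0.622, 0.227] pointing down, gripper open.
Joint ranges: [-176.03, 176.03], [-82.01, 121.73], [-58.28, 71.71], [-173.87, 95.51], [-174.79, -0.11], [-173.66, 173.66]. Speed limits (degrees/s): [136.94, 136.94, 172.46, 180, 180, 180].

INTERFACE

Orientations are given as [roll, pitch, yaw] about the fixed x, y, z axes, in that order (R = Rz(yaw) Ry(pitch) Rx(roll)).
In Python, from plant import monitor, eyes, ticket gives the robot as it stands. The module is installed in compiled form; this text tells all that it offers.
- The arm moves only by the shell command python3 -m crank 'ROWS'. ROWS is JSON, a list of rows, each an object with "linear": the shift along the world's x, y, z in units of 60 mm (1.0 is 60 mm), a list of three; "rot": the turn, a rotation vector about the world's x, y, z in units of 5 degrees (1.0 is 5 degrees), a list of three; "hand": the opening, from 0 (shut) to 1 (fully open). In form: [{"linear": [tx, ty, tz], "rot": [ax, ay, az], "hand": hand}, ...]. A call has 1 to 20 rows; each row shifts and turns the pose as measured when the row begins; what a row does not reach is not made up. A row lasts 1/8 s, in which the tool goes at most 62.5 mm and 10.7 degrees, less where a joint would pass 70% of its speed; a pose out of reach is approached as far as the arm can. A call is refused whole if a number of a shift passes 1 or a number of a turn 1, either way. A call with a gripper value outside its range is refused whole. The fingers move at their own pace and stop on an object; the grip force is fixed at half the most. Time passes only in rows, so rows that do not move let the fingers close. It gives the time, the measured TCP pose, the force and the opening at its end, in the units of the state.
- monitor.get_obs(): the state, without advancing time (a new reading comes with each control period).
- eyes.snapshot(name): name is "side" or "top"; returns a dict with "image" (384x512x3 uint8, red, green, blue), "depth" (384x512 float32, m along the optical axis (not along the pixel's ray), 0 where there is no reading), "K" (3x3 intrinsics, pixels), "camera_from_world" (4x4, takes a point from world to camera coordinates). Camera axes: x right, y up, looking along -z (the intrinsics and any distortion apply to the point x, -y, -z); pixel columns grow to the right and rows downward; lengths in m; the calibration is good to about 2 mm. A picture is of the moment at which its call begins.
- ticket.close_job(): hands the job in, once; it reports no verdict.
The state is a dict: "clock": time; "joint_pos": joint angles; "qvel": joint speeds; "tau": joint torques, N m; "tool_pos": TCP position; "orientation": TCP orientation; "force": force on the tool from outside, world axes, zero at the start; "moment": the same for the moment, N m; "opening": finger opening in m.
Only numpy, scipy, OpenCV 4.12 (cv2) and the standard library are available. Lean on these libraries where they do the work, as an engineer would, in place of code of your own. Each camera call takes 0.05 s, during which the arm holds its last target.

TASK

The square cover has slipped round on its one fitted bolt: push the tapered drift pin fully home, up to its handle, through the corner diagonally opposite that bolt to bring the holes into line, and only then fit the two loose bolts fully home in the two remaining corners. Leave the drift in its hole, let go of everything, and leave the oil can, the carton and the spanner where they are.

Things in the scene. Friction and masses are not known exactly. Their poses are not given: they have to be found in the camera images.
- housing: Gearcase fixed to the counter: a foot plate, a 112 mm barrel and a square 160 mm flange, 57 to 75 mm above the counter (free space below the flange corners, save for the 150 mm square, 8 mm thick foot plate). Origin at the centre of its underside, z up. Its four holes lie at x, y = +-60 mm in its own frame. At (-60, -60) a fixed knurled bolt is already fitted (head 34 mm across, top 117 mm above the counter); it may stand at any yaw.
- cover (a joint): Angle (rad) by which the 160 mm square, 12 mm thick steel cover lying on the flange has swung about the fitted bolt; 0 = all holes in line; positive is anticlockwise from above. It starts at 0.041 to 0.059 and turns stiffly, needing about 1.5 N at the far corner. A 48 mm wide plug, 30 mm high (top 117 mm above the counter), stands on its middle.
- flange_hole_d (a point): Fixed hole in the flange for the drift (corner diagonally opposite the fitted bolt): the point on its axis, level with the flange's top face, 75 mm above the counter. The hole goes right through the 18 mm flange and is 24 mm across; z is up.
- flange_hole_b1 (a point): Fixed hole in the flange for one of the loose bolts: the point on its axis, level with the flange's top face, 75 mm above the counter. The hole goes right through the 18 mm flange and is 24 mm across; z is up.
- flange_hole_b2 (a point): Fixed hole in the flange for the other loose bolt: the point on its axis, level with the flange's top face, 75 mm above the counter. The hole goes right through the 18 mm flange and is 24 mm across; z is up.
- cover_hole_d (a point): Hole in the swinging cover for the drift (corner diagonally opposite the fitted bolt): its centre at the cover's top face, 87 mm above the counter; the hole is 24 mm across and goes through the 12 mm cover.
- cover_hole_b1 (a point): Hole in the swinging cover for one of the loose bolts: its centre at the cover's top face, 87 mm above the counter; the hole is 24 mm across and goes through the 12 mm cover.
- cover_hole_b2 (a point): Hole in the swinging cover for the other loose bolt: its centre at the cover's top face, 87 mm above the counter; the hole is 24 mm across and goes through the 12 mm cover.
- flange_centre (a point): Middle of the flange's top face, 75 mm above the counter.
- rest: Grey fixed sloping rest, 195 (y) x 110 (x) mm, 80 high. Drift and bolts lie in open V grooves at y = -70, 0, 70 mm in any order, leaning 30 degrees from vertical, heads towards its +x (away from the robot); feet on a ledge at x = -30, 30 above the counter. Grooves carry the lower 60 mm, heads stand free; each can be lifted straight up. Origin on its underside, mid-width, 50 mm from its -x edge; z up.
- drift: Drift pin, 115 mm long, 0.2 kg: a plain steel point growing from 8 mm across at the tip to 21 mm over the first 30 mm, then 21 mm shank up to 65 mm, then a dark steel handle 28 mm across from 65 to 115 mm. Round about its z axis. Origin at the middle of its tip, z towards the handle. When home the handle's shoulder rests on the cover.
- bolt1: Loose cover bolt, 95 mm long, about 0.3 kg: shank 21 mm across and 65 mm long with a 3 mm bevelled foot (17 mm across at the end), then a round ribbed head 34 mm across and 30 mm high. Origin at the middle of its foot, z towards the head. Both bolts are alike; either fits either hole. When home the underside of the head rests on the cover.
- bolt2: Loose cover bolt, 95 mm long, about 0.3 kg: shank 21 mm across and 65 mm long with a 3 mm bevelled foot (17 mm across at the end), then a round ribbed head 34 mm across and 30 mm high. Origin at the middle of its foot, z towards the head. Both bolts are alike; either fits either hole. When home the underside of the head rests on the cover.
- oil_can: Bystander: upright can, 48 mm across, 110 mm high with its cap, between gearcase and rest. Origin at the centre of its underside.
- carton: Bystander: cardboard box 60 x 60 x 50 mm (50 high), between gearcase and rest, nearer the robot than the can. Origin at the centre of its underside.
- spanner: Bystander: open spanner, 180 mm long along its x, lying beyond the work. Origin at about its middle, on its underside; 7 mm thick, 36 mm wide.

How it is judged (in metres and radians):
On the way, in this order (a step that is already met when the one before it is completed fails the run):
1. the drift is home in the corner opposite the fitted bolt and the cover is in line, with neither loose bolt yet at the gearcase (horizontal distance between drift and flange_hole_d below 0.006 m and z of drift in the frame of flange_hole_d below -0.049 m and angle between drift's own z axis and vertical below 0.09 rad and value of joint cover between -0.025 and 0.025 rad and horizontal distance between each of bolt1, bolt2 and flange_centre above 0.12 m), for 0.2 s.
2. one loose bolt is home in a remaining corner, the drift still home (horizontal distance between drift and flange_hole_d below 0.006 m and z of drift in the frame of flange_hole_d below -0.049 m and angle between drift's own z axis and vertical below 0.09 rad and ((horizontal distance between bolt1 and flange_hole_b1 below 0.006 m and z of bolt1 in the frame of flange_hole_b1 below -0.049 m and angle between bolt1's own z axis and vertical below 0.09 rad) or (horizontal distance between bolt1 and flange_hole_b2 below 0.006 m and z of bolt1 in the frame of flange_hole_b2 below -0.049 m and angle between bolt1's own z axis and vertical below 0.09 rad) or (horizontal distance between bolt2 and flange_hole_b1 below 0.006 m and z of bolt2 in the frame of flange_hole_b1 below -0.049 m and angle between bolt2's own z axis and vertical below 0.09 rad) or (horizontal distance between bolt2 and flange_hole_b2 below 0.006 m and z of bolt2 in the frame of flange_hole_b2 below -0.049 m and angle between bolt2's own z axis and vertical below 0.09 rad))), for 0.2 s.
At the end, for the whole second after the job is handed in: Drift home opposite the fitted bolt, a loose bolt home in each remaining corner (upright within 5 degrees, foot within 6 mm of the flange hole axis and 49 mm or more below the flange top, 53 being fully home); cover within 0.025 rad of in line; all at rest and released (horizontal distance between drift and flange_hole_d below 0.006 m and z of drift in the frame of flange_hole_d below -0.049 m and angle between drift's own z axis and vertical below 0.09 rad and value of joint cover between -0.025 and 0.025 rad and ((horizontal distance between bolt1 and flange_hole_b1 below 0.006 m and z of bolt1 in the frame of flange_hole_b1 below -0.049 m and angle between each of bolt1, bolt2's own z axis and vertical below 0.09 rad and horizontal distance between bolt2 and flange_hole_b2 below 0.006 m and z of bolt2 in the frame of flange_hole_b2 below -0.049 m) or (horizontal distance between bolt1 and flange_hole_b2 below 0.006 m and z of bolt1 in the frame of flange_hole_b2 below -0.049 m and angle between each of bolt1, bolt2's own z axis and vertical below 0.09 rad and horizontal distance between bolt2 and flange_hole_b1 below 0.006 m and z of bolt2 in the frame of flange_hole_b1 below -0.049 m)) and linear speed of each of drift, bolt1, bolt2 below 0.02 m/s); the robot touches nothing.
It fails at once if the oil can is moved more than 30 mm or tipped over (distance of oil_can from where it was at the start of the episode above 0.03 m or angle between oil_can's own z axis and vertical above 0.6 rad).
It fails at once if the carton is moved more than 30 mm or tipped over (distance of carton from where it was at the start of the episode above 0.03 m or angle between carton's own z axis and vertical above 0.6 rad).
It fails at once if the spanner is moved more than 30 mm or tipped over (distance of spanner from where it was at the start of the episode above 0.03 m or angle between spanner's own z axis and vertical above 0.6 rad).
It also fails if it takes over 72 s, if anything falls off the work surface, if the arm or the gripper's body presses on something with over 40 N, if the wrist force passes 120 N, or if a joint passes its speed limit or range.

## Working session

There is one attempt and no reset: what is moved stays moved. The work goes in short steps, Python scripts to look and compute and a shell command to move; the robot and the scene stay as the last step left them, time stands still between calls to the robot, and variables do not carry over. Pictures are saved under pics/ and viewed, and the job is handed in when it is done.

```bash
mkdir -p pics; python3 - <<'E'
from plant import monitor, eyes
import cv2, numpy as np
for n in("side","top"):
    s=eyes.snapshot(n)
    cv2.imwrite(f"pics/{n}0.png",s["image"][:,:,::-1])
    np.savez(f"{n}0.npz",**s)
    print(n,s["K"],s["camera_from_world"], (s["depth"]>0).mean())
print(monitor.get_obs())
E
```

```text
side [[400.39250391   0.         259.48936238]
 [  0.         400.39250391 191.29211421]
 [  0.           0.           1.        ]] [[ 0.92282388 -0.38518218  0.00554747 -0.58105471]
 [ 0.24844503  0.60610952  0.75558343 -0.2055412 ]
 [-0.29439964 -0.69589219  0.65502894 -0.76827076]
 [ 0.          0.          0.          1.        ]] 0.9958546956380209
top [[469.45053661   0.         263.9568341 ]
 [  0.         469.45053661 197.52330952]
 [  0.           0.           1.        ]] [[-0.01495222 -0.99987151 -0.00577824  0.00439693]
 [ 0.9856994  -0.01570988  0.16777927 -0.64646211]
 [-0.16784849 -0.00318694  0.98580765 -0.90373744]
 [ 0.          0.          0.          1.        ]] 0.995880126953125
{'clock': 0.1, 'joint_pos': array([ 8.36566206e+01,  2.05876677e+01,  6.40283708e-01, -1.67162431e-02,
       -7.01361827e+01, -1.65079075e+01]), 'qvel': array([ 0.00834204, -0.08899959,  0.10152208,  0.0485859 , -0.00975208,
        0.02211349]), 'tau': array([-1.68014158e-03, -5.84166205e+01,  2.93753189e+01,  7.01554477e+00,
        1.02327907e-02, -5.40659732e-05]), 'tool_pos': array([0.26198142, 0.62162352, 0.22572537]), 'orientation': array([  95.85880429,   89.91496798, -106.99817401]), 'force': array([-0.49776879, -0.59195795,  0.08073903]), 'moment': array([0.04818937, 0.0394389 , 0.0151645 ]), 'opening': 0.08760065030871596}
```

View pics/side0.png

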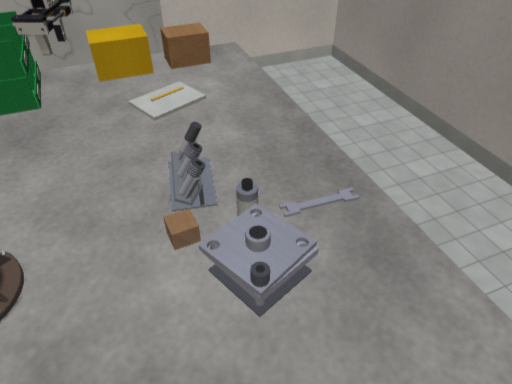

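View pics/top0.png

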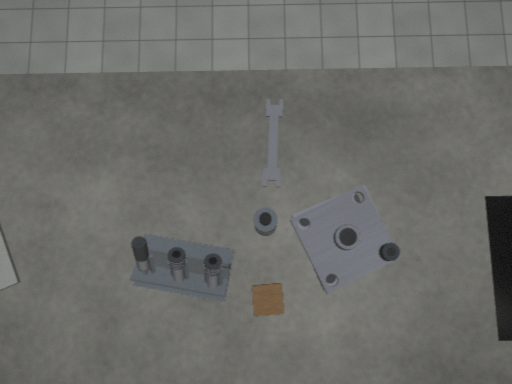

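```bash
cat > h.py <<'E'
import numpy as np, cv2
from plant import monitor, eyes
def world(s):
    d=s["depth"];K=s["K"];T=np.linalg.inv(s["camera_from_world"])
    v,u=np.mgrid[0:d.shape[0],0:d.shape[1]]
    x=(u-K[0,2])/K[0,0]*d; y=(v-K[1,2])/K[1,1]*d
    P=np.stack([x,-y,-d,np.ones_like(d)],-1)
    return (P@T.T)[...,:3]
def plane(s,uv,z):
    K=s["K"];T=np.linalg.inv(s["camera_from_world"]);uv=np.atleast_2d(np.float64(uv))
    r=np.c_[(uv[:,0]-K[0,2])/K[0,0],-(uv[:,1]-K[1,2])/K[1,1],-np.ones(len(uv))]@T[:3,:3].T
    o=T[:3,3]; return o+r*((z-o[2])/r[:,2])[:,None]
def proj(s,P):
    P=np.atleast_2d(P);c=np.c_[P,np.ones(len(P))]@s["camera_from_world"].T;K=s["K"]
    return np.c_[K[0,2]+K[0,0]*c[:,0]/-c[:,2],K[1,2]+K[1,1]*-c[:,1]/-c[:,2]]
def crop(s,x0,y0,w,h,f,name):
    im=s["image"][y0:y0+h,x0:x0+w,::-1]
    im=cv2.convertScaleAbs(cv2.resize(im,None,fx=f,fy=f,interpolation=cv2.INTER_CUBIC),alpha=1.4)
    cv2.imwrite(name,im)
def q(): 
    o=monitor.get_obs(); print({k:np.round(o[k],4).tolist() for k in("clock","joint_pos","tool_pos","orientation","force","opening")})
E
python3 - <<'E'
from h import *
S={n:dict(np.load(n+"0.npz")) for n in("top","side")}
s=S["top"]
crop(s,280,170,130,130,4.5,"pics/t_gear.png")
crop(s,120,225,125,80,6,"pics/t_rest.png")
crop(S["side"],190,170,140,140,4.2,"pics/s_gear.png")
crop(S["side"],155,110,80,110,5.4,"pics/s_rest.png")
W=world(s)
print("noise table",W[320:340,60:100,2].mean(),W[320:340,60:100,2].std())
roi=np.zeros(W.shape[:2],bool);roi[170:300,280:410]=1
for lo,hi in((.066,.080),(.081,.095),(.110,.125)):
    m=(roi&(W[...,2]>lo)&(W[...,2]<hi)).astype(np.uint8)
    n,l,st,c=cv2.connectedComponentsWithStats(m)
    for i in range(1,n):
        if st[i,4]>15:
            P=W[l==i]; print(lo,st[i],P.mean(0).round(4),P.std(0).round(4))
            if st[i,4]>3000: print(cv2.minAreaRect((P[:,:2]*1000).astype(np.float32)))
E
```

```text
noise table 0.004626218622508273 0.07054049559970192
0.066 [363 184  13  25  36] [ 0.6461 -0.2138  0.0744] [0.0141 0.0061 0.0015]
0.066 [352 192   7  12  22] [ 0.641  -0.1852  0.0751] [0.0075 0.0036 0.0016]
0.066 [291 199  39  19  83] [ 0.6181 -0.0897  0.0749] [0.0091 0.0207 0.0014]
0.066 [297 222  12   8  47] [ 0.584  -0.0796  0.0748] [0.0037 0.0064 0.0016]
0.066 [326 276  11  10  45] [ 0.4748 -0.1359  0.0744] [0.0045 0.0057 0.0021]
0.081 [ 290  184  111  110 5659] [ 0.5585 -0.1578  0.0868] [0.0474 0.0453 0.0017]
((559.3118896484375, -160.66981506347656), (160.04165649414062, 160.840087890625), 24.986513137817383)
0.11 [334 224  26  26 505] [ 0.5589 -0.16    0.1167] [0.0119 0.0119 0.0018]
0.11 [381 243  19  18 263] [ 0.5303 -0.2395  0.1166] [0.0084 0.0086 0.0019]
```

View pics/t_gear.png

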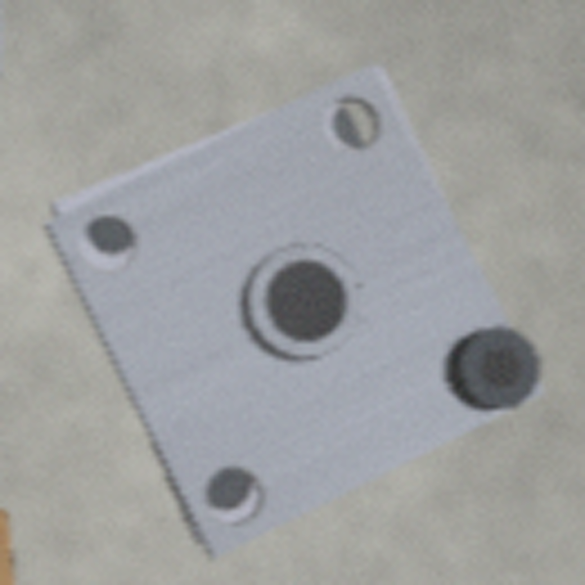

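View pics/t_rest.png

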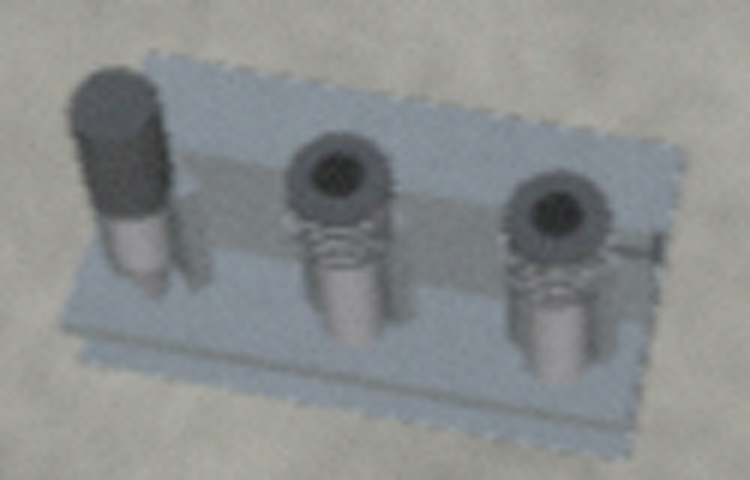

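View pics/s_gear.png

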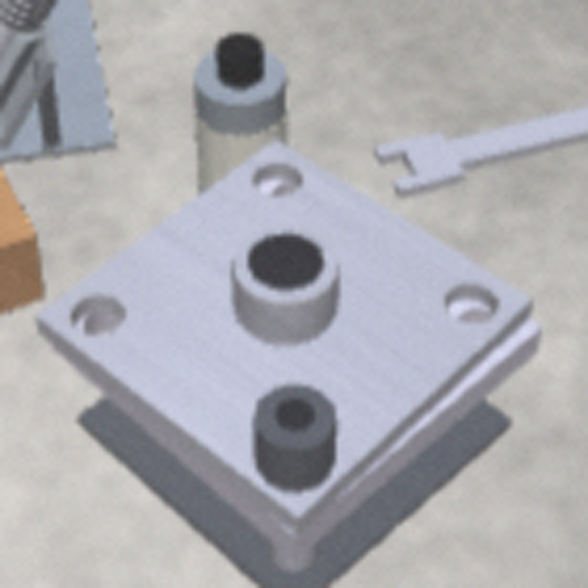

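View pics/s_rest.png

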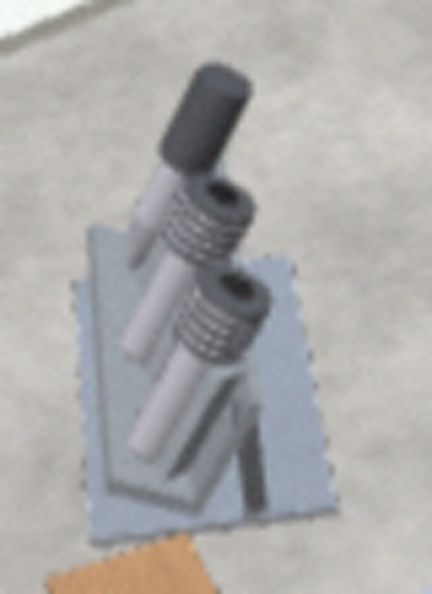

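```bash
python3 - <<'E'
from h import *
from scipy.spatial.transform import Rotation as R
S={n:dict(np.load(n+"0.npz")) for n in("top","side")}
for n,roi in(("top",(120,225,125,80)),("side",(155,110,80,110))):
    s=S[n];W=world(s);x,y,w,h=roi
    P=W[y:y+h,x:x+w].reshape(-1,3);P=P[(P[:,0]>.3)&(P[:,0]<.7)&(P[:,1]>.02)&(P[:,1]<.4)]
    if n=="top":
        A=P[(P[:,2]>.008)]; r=cv2.minAreaRect((A[A[:,2]<.1][:,:2]*1000).astype(np.float32)); print("rest rect",r)
    for yaw in(-9.5,):
        a=R.from_euler("z",yaw,degrees=True)
        Q=a.inv().apply(P); ax=np.array([.5,0,.866])
        # the region above rest top plane: points with z>.085
        H=Q[Q[:,2]>.083]
        lab=np.round(H[:,1]/.03).astype(int)
        ys=H[:,1]; km=cv2.kmeans(ys.astype(np.float32),3,None,(3,50,1e-5),5,cv2.KMEANS_PP_CENTERS)
        for k in range(3):
            G=H[km[1].ravel()==k]; t=G@ax; top=G[t>np.percentile(t,97)-.006]
            c=cv2.minEnclosingCircle(((np.c_[top@[.866,0,-.5],top[:,1]])*1000).astype(np.float32))
            w=a.apply(top)
            print(n,len(G),"disc n",len(top),"tmax",np.percentile(t,97).round(4),"mean",w.mean(0).round(4),"circ",np.round(c[0],1),round(c[1],1),"ymid",((G[:,1].min()+G[:,1].max())/2).round(4), np.ptp(G[:,1]).round(4))
o=monitor.get_obs();M=R.from_euler("xyz",o["orientation"],degrees=True).as_matrix();print(M.round(3))
E
```

```text
rest rect ((510.0025329589844, 167.1205291748047), (196.2307586669922, 109.12169647216797), 79.53858947753906)
top 353 disc n 224 tmax 0.3481 mean [0.5307 0.1621 0.1126] circ [375.2 247.6] 17.1 ymid 0.2477 0.0334
top 355 disc n 148 tmax 0.3685 mean [0.5534 0.2288 0.1297] circ [377.  317.8] 14.5 ymid 0.3168 0.0269
top 344 disc n 221 tmax 0.3476 mean [0.5173 0.0937 0.1129] circ [372.7 177.6] 16.8 ymid 0.1779 0.0336
side 237 disc n 55 tmax 0.3673 mean [0.5507 0.2247 0.1298] circ [374.6 315.7] 14.1 ymid 0.3153 0.026
side 252 disc n 107 tmax 0.346 mean [0.5146 0.0902 0.113 ] circ [371.4 176.3] 17.8 ymid 0.1762 0.0358
side 222 disc n 87 tmax 0.347 mean [0.5283 0.1587 0.1128] circ [373.  246.3] 17.2 ymid 0.2457 0.034
[[-0.    -0.388 -0.921]
 [-0.001 -0.921  0.388]
 [-1.     0.001 -0.   ]]
```

```bash
python3 - <<'E'
from h import *
from scipy.spatial.transform import Rotation as R
S={n:dict(np.load(n+"0.npz")) for n in("top","side")}
a=R.from_euler("z",-10.2,degrees=True)
for n,yc in(("top",None),("side",None)):
    s=S[n];W=world(s)
    Q=a.inv().apply(W.reshape(-1,3))
    for nm,c in(("b_mid",(.5307,.1621,.1126)),("b_lo",(.5173,.0937,.1129)),("drift",(.553,.2275,.13))):
        q0=a.inv().apply(c)
        if n=="side": q0[1]-=.003
        d=Q-q0
        m=(abs(d[:,1])<.004)&(abs(d[:,0])<.08)&(d[:,2]<-.025)&(d[:,2]>-.07)
        # perp coordinate for 30deg tilt
        u=d[m]@[.866,0,-.5]; t=d[m]@[.5,0,.866]
        lo,hi=(-.085,-.052) if nm=="drift" else (-.06,-.035)
        k=(u<0)&(u>-.025)&(t>lo)&(t<hi)
        if k.sum()>5: p=np.polyfit(t[k],u[k],1); print(n,nm,k.sum(),"slope deg",np.degrees(np.arctan(p[0])).round(1),"u mean",u[k].mean().round(4))
    roi={"top":(280,170,130,130),"side":(190,170,140,140)}[n]
    m=np.zeros(W.shape[:2],bool);x,y,w,h=roi;m[y:y+h,x:x+w]=1
    P=W[m&(abs(W[...,2]-.087)<.005)];P=P[(P[:,1]<0)]
    print(n,"cover",cv2.minAreaRect((P[:,:2]*1000).astype(np.float32)))
    for nm,c,r in(("plug",(.559,-.16),.035),("bolt",(.5303,-.2395),.03)):
        P=W[m&(abs(W[...,2]-.117)<.006)&(np.hypot(W[...,0]-c[0],W[...,1]-c[1])<r)]
        print(n,nm,P.mean(0).round(4),np.round(cv2.minEnclosingCircle((P[:,:2]*1000).astype(np.float32)),1) if 0 else [np.round(v,1) for v in cv2.minEnclosingCircle((P[:,:2]*1000).astype(np.float32))])
    P=W[m&(abs(W[...,2]-.075)<.004)]
    np.save(f"fl_{n}.npy",P)
    print(n,proj(s,[.52,-.2395,.117]))
    # flange: extent along candidate yaw normals for outer edges relative to cover centre
    Wm=W[m&(W[...,2]>.058)&(W[...,2]<.079)]
    for yaw in(20,21,22,22.5,23,24,25):
        e=[np.array([np.cos(np.radians(yaw+k)),np.sin(np.radians(yaw+k))]) for k in(0,90,180,270)]
        print(yaw,[ (np.sort((Wm[:,:2]-[.559,-.1603])@v)[-15:].mean()*1000).round(1) for v in e])
E
```

```text
top b_mid 20 slope deg -2.6 u mean -0.0091
top b_lo 21 slope deg -2.8 u mean -0.0086
top drift 35 slope deg 0.2 u mean -0.0082
top cover ((559.3118896484375, -160.66981506347656), (160.04165649414062, 160.840087890625), 24.986513137817383)
top plug [ 0.559  -0.1602  0.1167] [array([ 559.3, -160.3]), np.float64(23.8)]
top bolt [ 0.5303 -0.2396  0.1166] [array([ 530.1, -240.2]), np.float64(17.2)]
top [[390.27260659 256.8169784 ]]
20 [np.float64(83.7), np.float64(76.5), np.float64(75.5), np.float64(81.7)]
21 [np.float64(83.3), np.float64(76.2), np.float64(74.4), np.float64(82.5)]
22 [np.float64(83.2), np.float64(76.4), np.float64(73.3), np.float64(83.4)]
22.5 [np.float64(83.4), np.float64(76.8), np.float64(72.8), np.float64(83.8)]
23 [np.float64(83.8), np.float64(77.4), np.float64(72.2), np.float64(84.3)]
24 [np.float64(84.7), np.float64(78.5), np.float64(71.2), np.float64(85.3)]
25 [np.float64(85.6), np.float64(79.6), np.float64(70.1), np.float64(86.4)]
side b_mid 20 slope deg 3.0 u mean -0.0089
side b_lo 24 slope deg 1.0 u mean -0.0081
side drift 32 slope deg 1.4 u mean -0.0075
side cover ((564.6830444335938, -126.30435180664062), (204.0013885498047, 218.6259765625), 24.993633270263672)
side plug [ 0.5567 -0.1641  0.1169] [array([ 558.2, -162. ]), np.float64(24.2)]
side bolt [ 0.5281 -0.2431  0.117 ] [array([ 528.8, -241.6]), np.float64(17.3)]
side [[254.59639691 269.89373683]]
20 [np.float64(96.4), np.float64(256.2), np.float64(85.9), np.float64(86.0)]
21 [np.float64(98.3), np.float64(255.6), np.float64(85.0), np.float64(84.9)]
22 [np.float64(100.2), np.float64(255.0), np.float64(84.0), np.float64(84.0)]
22.5 [np.float64(101.1), np.float64(254.6), np.float64(83.5), np.float64(84.1)]
23 [np.float64(102.0), np.float64(254.2), np.float64(83.0), np.float64(84.6)]
24 [np.float64(103.9), np.float64(253.4), np.float64(82.0), np.float64(85.8)]
25 [np.float64(105.6), np.float64(252.5), np.float64(82.1), np.float64(87.0)]
```

```bash
cat >> h.py <<'E'
from scipy.spatial.transform import Rotation as Rn
def goalR(tilt,jaw):  # tool x leaning: tilt deg about rest y; jaw = yaw of tool y deg
    y=np.array([np.cos(np.radians(jaw)),np.sin(np.radians(jaw)),0]); 
    x=np.array([0,0,-1.]); 
    B=np.stack([x,y,np.cross(x,y)],1)
    return Rn.from_rotvec(np.radians(tilt)*-y)*Rn.from_matrix(B)
def delta(p,Rg):
    o=monitor.get_obs();c=Rn.from_euler("xyz",o["orientation"],degrees=True)
    rv=np.degrees((Rg*c.inv()).as_rotvec())
    print("clock",o["clock"],"tcp",o["tool_pos"].round(4),"open",round(o["opening"],4),"F",o["force"].round(1))
    print("lin units",((np.array(p)-o["tool_pos"])/.06).round(3),"rot units",(rv/5).round(3), "joints",o["joint_pos"].round(0))
E
python3 -m crank '[{"linear":[0.5,-0.66,0],"rot":[0,0,0.5],"hand":0.6},{"linear":[0.55,-0.66,0],"rot":[0,0,0.5],"hand":0.6},{"linear":[0.55,-0.66,0],"rot":[0,0,0.5],"hand":0.6},{"linear":[0.55,-0.66,0],"rot":[0,0,0.5],"hand":0.6},{"linear":[0.55,-0.66,0],"rot":[0.18,0.98,0],"hand":0.6},{"linear":[0.55,-0.66,0],"rot":[0.18,0.98,0],"hand":0.6},{"linear":[0.5,-0.66,0],"rot":[0.18,0.98,0],"hand":0.6},{"linear":[0.5,-0.66,0],"rot":[0.18,0.98,0],"hand":0.6}]'
python3 - <<'E'
from h import *
delta([.5727,.2232,.1664],goalR(30,-100.2))
E
```

```text
clock: 1.1
tool_pos: [0.518, 0.2977, 0.2233]
orientation: [1.9, 69.5, 170.1]
force: [-0.3, 0.8, 0.2]
opening: 0.0525
clock 1.1 tcp [0.518  0.2977 0.2233] open 0.0525 F [-0.3  0.8  0.2]
lin units [ 0.912 -1.242 -0.949] rot units [0.492 1.838 0.279] joints [ 38.  24.   9. -15. -89.  42.]
```

```bash

python3 -m crank '[{"linear":[0.45,-0.62,0],"rot":[0.25,0.92,0.14],"hand":0.58},{"linear":[0.46,-0.62,-0.4],"rot":[0.25,0.92,0.14],"hand":0.58},{"linear":[0,0,-0.45],"rot":[0,0,0],"hand":0.58},{"linear":[0,0,0],"rot":[0,0,0],"hand":0.58}]'
python3 - <<'E'
from h import *
delta([.5727,.2232,.1664],goalR(30,-100.2))
delta([.5333,.2302,.0971],goalR(30,-100.2))
for n in("top","side"):
    s=eyes.snapshot(n); 
    if n=="top": crop(s,90,180,170,130,4.4,"pics/t1.png")
    else: crop(s,120,60,130,160,3.6,"pics/s1.png")
E
```

```text
clock: 1.6
tool_pos: [0.5768, 0.2157, 0.167]
orientation: [0.1, 59.3, 169.5]
force: [0.3, -0.1, 0.0]
opening: 0.0512
clock 1.6 tcp [0.5768 0.2157 0.167 ] open 0.0512 F [ 0.3 -0.1  0. ]
lin units [-0.068  0.125 -0.01 ] rot units [-0.013 -0.136  0.081] joints [ 27.  35.  17. -18. -97.  55.]
clock 1.6 tcp [0.5768 0.2157 0.167 ] open 0.0512 F [ 0.3 -0.1  0. ]
lin units [-0.725  0.241 -1.165] rot units [-0.013 -0.136  0.081] joints [ 27.  35.  17. -18. -97.  55.]
```

View pics/t1.png

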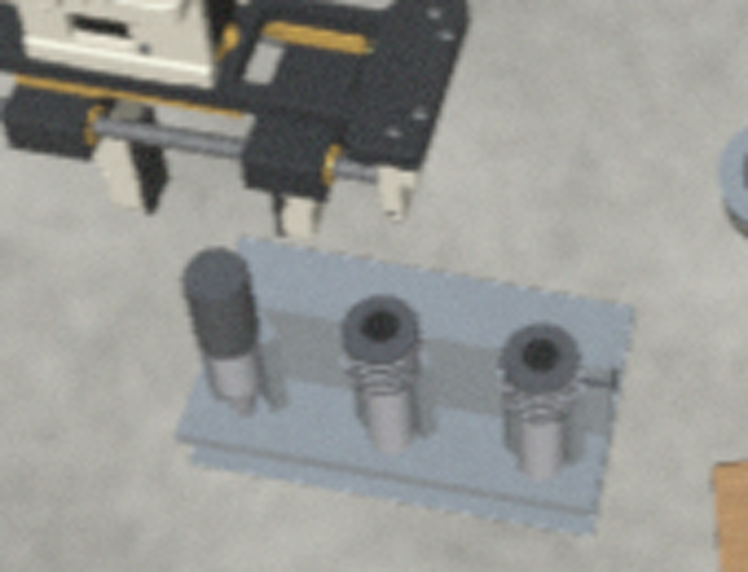

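View pics/s1.png

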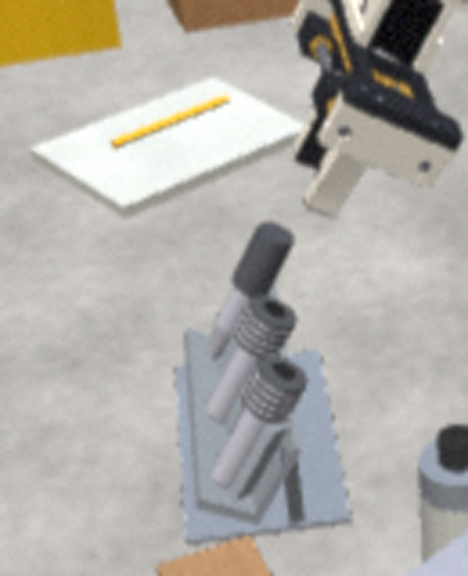

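```bash

python3 -m crank '[{"linear":[-0.07,0.125,0],"rot":[0,-0.13,0.08],"hand":0.58},{"linear":[-0.2,0.04,-0.35],"rot":[0,0,0],"hand":0.58},{"linear":[-0.2,0.04,-0.35],"rot":[0,0,0],"hand":0.58},{"linear":[-0.2,0.03,-0.3],"rot":[0,0,0],"hand":0.58}]'
python3 - <<'E'
from h import *
delta([.5333,.2302,.0971],goalR(30,-100.2))
s=eyes.snapshot("top"); crop(s,90,180,170,130,4.4,"pics/t2.png")
E
```

```text
clock: 2.2
tool_pos: [0.5371, 0.237, 0.1173]
orientation: [-1.5, 61.1, 169.1]
force: [0.3, 0.5, -0.2]
opening: 0.051
clock 2.2 tcp [0.5371 0.237  0.1173] open 0.051 F [ 0.3  0.5 -0.2]
lin units [-0.063 -0.114 -0.336] rot units [-0.103  0.234 -0.107] joints [ 30.  33.   8. -18. -87.  55.]
```

View pics/t2.png

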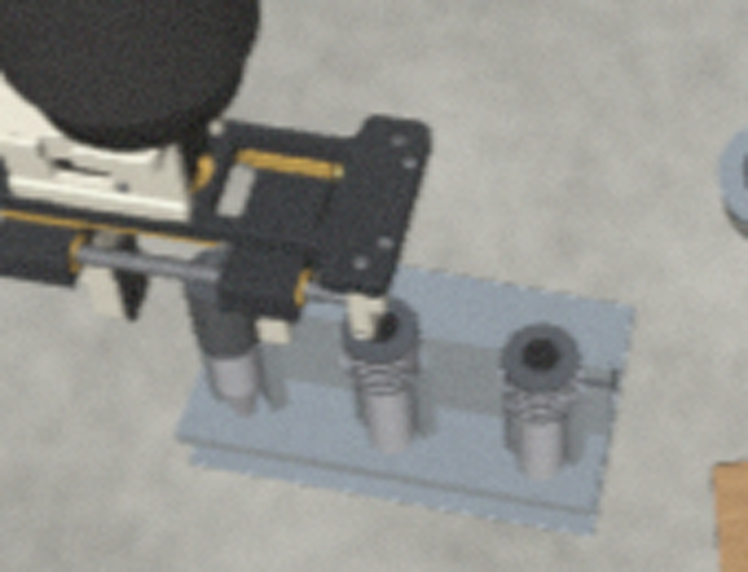

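```bash

python3 -m crank '[{"linear":[-0.02,-0.1,-0.15],"rot":[-0.1,0.2,-0.1],"hand":0.58},{"linear":[0,0,-0.15],"rot":[0,0,0],"hand":0.58},{"linear":[0,0,0],"rot":[0,0,0],"hand":0.58}]'
python3 - <<'E'
from h import *
delta([.5333,.2302,.0971],goalR(30,-100.2))
s=eyes.snapshot("side"); crop(s,120,60,130,160,3.6,"pics/s2.png")
E
```

```text
clock: 2.62
tool_pos: [0.5342, 0.233, 0.0997]
orientation: [-0.2, 60.2, 169.8]
force: [-0.3, 0.1, 1.0]
opening: 0.0511
clock 2.625 tcp [0.5342 0.233  0.0997] open 0.0511 F [-0.3  0.1  1. ]
lin units [-0.015 -0.046 -0.043] rot units [-0.014  0.04  -0.041] joints [ 30.  34.   7. -19. -87.  55.]
```

View pics/s2.png

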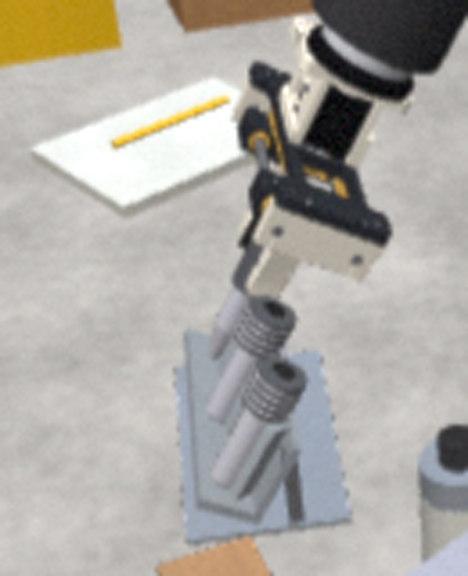

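```bash

python3 -m crank '[{"linear":[-0.01,-0.045,-0.04],"rot":[0,0,0],"hand":0.58},{"linear":[0,0,0],"rot":[0,0,0],"hand":0.15},{"linear":[0,0,0],"rot":[0,0,0],"hand":0},{"linear":[0,0,0],"rot":[0,0,0],"hand":0},{"linear":[0,0,0],"rot":[0,0,0],"hand":0}]'
python3 - <<'E'
from h import *
delta([.5333,.2302,.0971],goalR(30,-100.2))
E
```

```text
clock: 3.3
tool_pos: [0.5351, 0.2313, 0.0984]
orientation: [-0.6, 60.3, 169.4]
force: [-0.8, 0.5, -0.1]
opening: 0.0273
clock 3.3 tcp [0.5351 0.2313 0.0984] open 0.0273 F [-0.8  0.5 -0.1]
lin units [-0.029 -0.019 -0.022] rot units [-0.048  0.076 -0.028] joints [ 29.  34.   7. -19. -86.  56.]
```

```bash

python3 -m crank '[{"linear":[0,0,0.3],"rot":[0,0,0],"hand":0},{"linear":[0,0,0.6],"rot":[0,0,0],"hand":0},{"linear":[0,0,0.8],"rot":[0,0,0],"hand":0},{"linear":[0,0,0.8],"rot":[-0.18,-0.98,0],"hand":0},{"linear":[0,0,0.4],"rot":[-0.18,-0.98,0],"hand":0},{"linear":[0.1,-0.4,0],"rot":[-0.18,-0.98,0],"hand":0},{"linear":[0.1,-0.7,0],"rot":[-0.18,-0.98,0],"hand":0},{"linear":[0.1,-0.8,0],"rot":[-0.18,-0.98,0],"hand":0},{"linear":[0.1,-0.8,0],"rot":[-0.18,-0.98,0],"hand":0}]'
python3 - <<'E'
from h import *
delta([.592,-.0835,.25],goalR(0,-100.2))
s=eyes.snapshot("side"); crop(s,120,60,190,210,2.8,"pics/s3.png")
E
```

```text
clock: 4.42
tool_pos: [0.5597, 0.0639, 0.2859]
orientation: [-178.9, 88.6, -8.9]
force: [-0.5, -1.3, -2.2]
opening: 0.0277
clock 4.425 tcp [0.5597 0.0639 0.2859] open 0.0277 F [-0.5 -1.3 -2.2]
lin units [ 0.538 -2.456 -0.598] rot units [ 0.043  0.273 -0.043] joints [ 27.   7. -10.   1. -72.  53.]
```

View pics/s3.png

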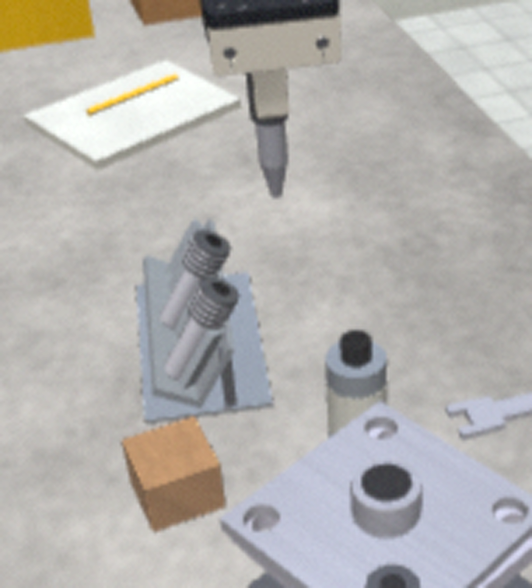

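```bash

python3 -m crank '[{"linear":[0.15,-0.7,0],"rot":[0.04,0.27,-0.04],"hand":0},{"linear":[0.13,-0.7,0],"rot":[0,0,0],"hand":0},{"linear":[0.13,-0.7,-0.1],"rot":[0,0,0],"hand":0},{"linear":[0.13,-0.35,-0.4],"rot":[0,0,0],"hand":0},{"linear":[0,0,-0.1],"rot":[0,0,0],"hand":0}]'
python3 - <<'E'
from h import *
delta([.592,-.0835,.2],goalR(0,-100.2))
s=dict(np.load("top0.npz"));W=world(s);P=W[195:245,245:285].reshape(-1,3)
P=P[(P[:,2]>.06)];print("can",cv2.minEnclosingCircle((P[:,:2]*1000).astype(np.float32)),P[:,2].max(),P.mean(0))
P=P[P[:,2]>.095];print(P.mean(0))
for n in("top","side"):
    s=eyes.snapshot(n); 
    if n=="top": crop(s,250,150,150,150,3.9,"pics/t4.png")
    else: crop(s,170,130,150,150,3.9,"pics/s4.png")
E
```

```text
clock: 5.1
tool_pos: [0.5882, -0.0949, 0.2573]
orientation: [178.2, 89.4, -12.2]
force: [-0.9, 1.4, -1.9]
opening: 0.0275
clock 5.1 tcp [ 0.5882 -0.0949  0.2573] open 0.0275 F [-0.9  1.4 -1.9]
lin units [ 0.064  0.19  -0.955] rot units [0.023 0.109 0.045] joints [ 10.  12.  -8.   0. -70.  70.]
can ((553.5626220703125, -9.029210090637207), 67.9717025756836) 0.9993996319017893 [ 0.59350946 -0.00622139  0.11277971]
[ 0.58934043 -0.00652971  0.16873567]
```

View pics/t4.png

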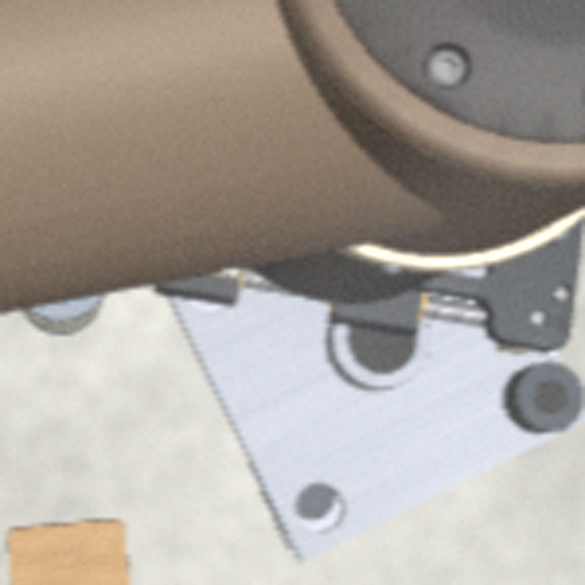

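View pics/s4.png

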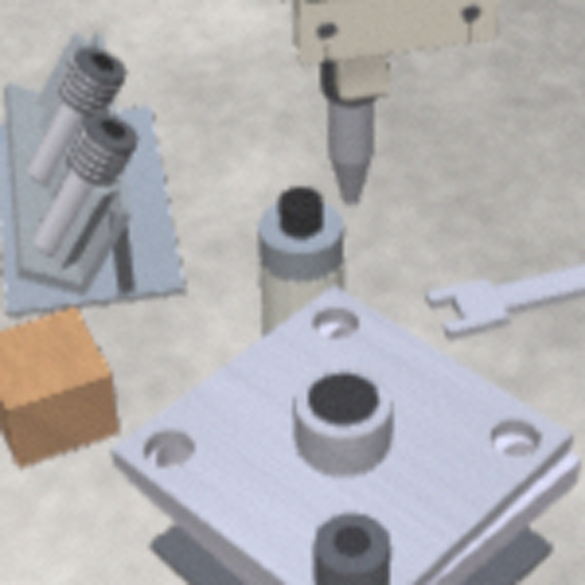

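```bash

python3 -m crank '[{"linear":[0,0.05,0],"rot":[0,0,1],"hand":0},{"linear":[0,0.05,0],"rot":[0,0,1],"hand":0},{"linear":[0,0.05,0],"rot":[0,0,1],"hand":0},{"linear":[0,0,0],"rot":[0,0,1],"hand":0},{"linear":[0,0,0],"rot":[0,0,1],"hand":0},{"linear":[0,0,0],"rot":[0,0,1],"hand":0},{"linear":[0,0,0],"rot":[0,0,1],"hand":0},{"linear":[0,0,0],"rot":[0,0,1],"hand":0},{"linear":[0,0,0],"rot":[0,0,1],"hand":0},{"linear":[0,0,0],"rot":[0,0,1],"hand":0},{"linear":[0,0,0],"rot":[0,0,1],"hand":0},{"linear":[0,0,0],"rot":[0,0,1],"hand":0},{"linear":[0,0,0],"rot":[0,0,1],"hand":0},{"linear":[0,0,0],"rot":[0,0,0],"hand":0}]'
python3 - <<'E'
from h import *
delta([.592,-.0835,.19],goalR(0,-30))
E
```

```text
clock: 6.95
tool_pos: [0.5901, -0.0698, 0.28]
orientation: [162.1, 88.2, 39.9]
force: [-0.5, -1.0, -1.5]
opening: 0.0273
clock 6.95 tcp [ 0.5901 -0.0698  0.28  ] open 0.0273 F [-0.5 -1.  -1.5]
lin units [ 0.032 -0.229 -1.5  ] rot units [-0.237  0.272  0.434] joints [ 12.  10.  -6.  -1. -72. 137.]
```

```bash

python3 -m crank '[{"linear":[0.03,-0.2,-0.3],"rot":[-0.24,0.27,0.43],"hand":0},{"linear":[0,0,-0.5],"rot":[0,0,0],"hand":0},{"linear":[0,0,-0.5],"rot":[0,0,0],"hand":0},{"linear":[0,0,0],"rot":[0,0,0],"hand":0}]'
python3 - <<'E'
from h import *
delta([.592,-.0835,.19],goalR(0,-30))
s=eyes.snapshot("side"); crop(s,210,130,110,120,5,"pics/s5.png"); np.savez("s5.npz",**s)
E
```

```text
clock: 7.45
tool_pos: [0.5928, -0.0795, 0.2047]
orientation: [111.6, 89.7, -8.7]
force: [1.0, -0.8, -1.9]
opening: 0.0274
clock 7.45 tcp [ 0.5928 -0.0795  0.2047] open 0.0274 F [ 1.  -0.8 -1.9]
lin units [-0.014 -0.066 -0.245] rot units [0.01  0.063 0.051] joints [ 11.  14. -12.   0. -64. 139.]
```

View pics/s5.png

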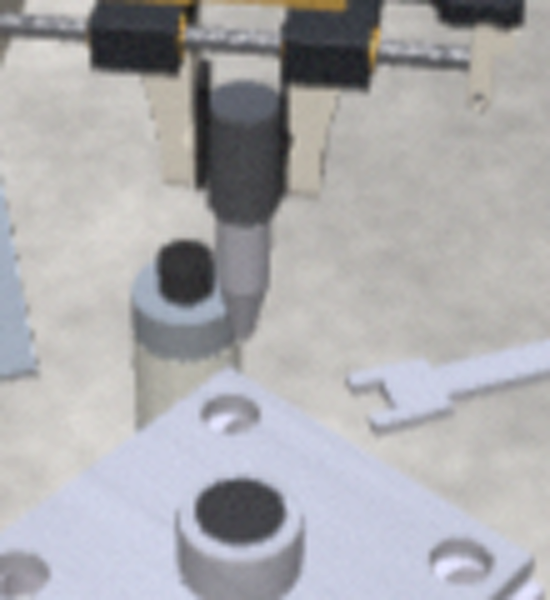

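```bash
python3 - <<'E'
from h import *
s=dict(np.load("s5.npz"));W=world(s)
# tilt/axis of drift in side-cam frame: pixel columns through shank
for v in(178,182,186,190,194,196):
    r=W[v,245:275]; k=(np.hypot(r[:,0]-.592,r[:,1]+.081)<.02)
    if k.sum(): print(v,k.sum(),r[k].mean(0).round(4), "ucentre",(np.where(k)[0].mean()+245))
print("expected tip px",proj(s,[.5928,-.0795,.1277]))
# hole in cover (side): z< .083 points near D
c=np.array([.5862,-.0830])
m=(np.hypot(W[...,0]-c[0],W[...,1]-c[1])<.03)&(abs(W[...,2]-.087)<.0035)
P=W[m][:,:2]
print("cover pts",len(P))
# project predicted side-frame holes
for nm,F in(("top",(.5302,-.240)),("side",(.5284,-.2425)),("mean",(.5293,-.2412))):
    for y,z in((70.0,.087),(67.0,.075)):
        p=[F[0]+.1697*np.cos(np.radians(y)),F[1]+.1697*np.sin(np.radians(y)),z];uv=proj(s,p)[0];print(nm,z,np.round(p,4),uv.round(1),"crop",((uv-[210,130])*5).round(0))
E
```

```text
178 11 [ 0.5897 -0.0857  0.1804] ucentre 258.0
182 11 [ 0.5895 -0.0862  0.171 ] ucentre 258.0
186 11 [ 0.59   -0.0851  0.1599] ucentre 258.0
190 8 [ 0.591  -0.0855  0.1496] ucentre 258.5
194 5 [ 0.5906 -0.084   0.1381] ucentre 258.0
196 5 [ 0.5914 -0.082   0.1309] ucentre 258.0
expected tip px [[258.1572523  196.25365048]]
cover pts 319
top 0.087 [ 0.5882 -0.0805  0.087 ] [256.2 211.8] crop [231. 409.]
top 0.075 [ 0.5965 -0.0838  0.075 ] [260.5 215.9] crop [252. 430.]
side 0.087 [ 0.5864 -0.083   0.087 ] [255.9 212.8] crop [229. 414.]
side 0.075 [ 0.5947 -0.0863  0.075 ] [260.2 216.9] crop [251. 435.]
mean 0.087 [ 0.5873 -0.0817  0.087 ] [256.1 212.3] crop [230. 412.]
mean 0.075 [ 0.5956 -0.085   0.075 ] [260.3 216.4] crop [252. 432.]
```

```bash

python3 -m crank '[{"linear":[-0.01,-0.08,-0.15],"rot":[0,0.06,0.05],"hand":0},{"linear":[0,0,-0.15],"rot":[0,0,0],"hand":0},{"linear":[0,0,-0.1],"rot":[0,0,0],"hand":0},{"linear":[0,0,0],"rot":[0,0,0],"hand":0}]'
python3 - <<'E'
from h import *
delta([.592,-.0852,.165],goalR(0,-30))
s=eyes.snapshot("side"); crop(s,210,130,110,120,5,"pics/s6.png"); np.savez("s6.npz",**s)
E
```

```text
clock: 8.0
tool_pos: [0.5953, -0.0845, 0.1849]
orientation: [114.7, 89.5, -5.3]
force: [0.2, 0.4, -1.4]
opening: 0.0273
clock 8.0 tcp [ 0.5953 -0.0845  0.1849] open 0.0273 F [ 0.2  0.4 -1.4]
lin units [-0.054 -0.012 -0.332] rot units [ 0.009  0.099 -0.001] joints [ 11.  15. -13.   0. -62. 139.]
```

View pics/s6.png

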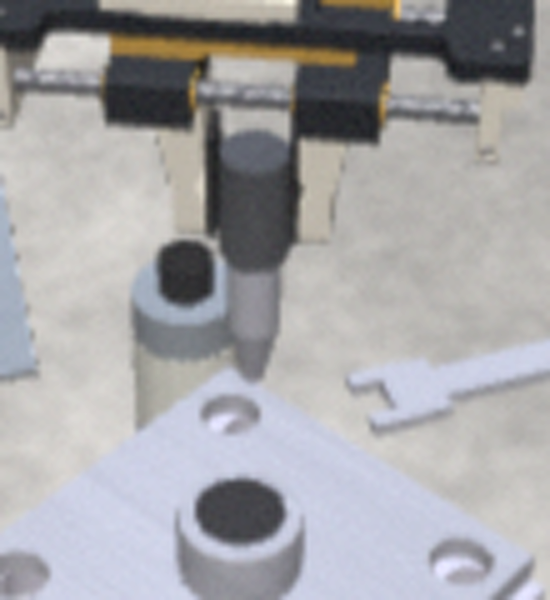

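```bash

python3 -m crank '[{"linear":[-0.08,-0.01,-0.1],"rot":[0,0.1,0],"hand":0},{"linear":[-0.02,0,-0.15],"rot":[0,0,0],"hand":0},{"linear":[0,0,0],"rot":[0,0,0],"hand":0}]'
python3 - <<'E'
from h import *
delta([.592,-.0852,.16],goalR(0,-30))
E
```

```text
clock: 8.43
tool_pos: [0.589, -0.0851, 0.1694]
orientation: [23.6, 90.0, -96.4]
force: [0.5, 0.4, -2.4]
opening: 0.0271
clock 8.425 tcp [ 0.589  -0.0851  0.1694] open 0.0271 F [ 0.5  0.4 -2.4]
lin units [ 0.051 -0.002 -0.156] rot units [ 0.008 -0.001 -0.001] joints [ 11.  16. -14.   0. -60. 139.]
```

```bash

python3 -m crank '[{"linear":[0.04,0,0],"rot":[0,0,0],"hand":0},{"linear":[0,0,0],"rot":[0,0,0],"hand":0}]'
python3 - <<'E'
from h import *
delta([.592,-.0852,.16],goalR(0,-30))
s=eyes.snapshot("side"); crop(s,210,130,110,120,5,"pics/s7.png"); np.savez("s7.npz",**s)
E
```

```text
clock: 8.68
tool_pos: [0.5918, -0.0851, 0.1695]
orientation: [44.2, 89.9, -75.8]
force: [-0.3, -0.4, -2.0]
opening: 0.0273
clock 8.675 tcp [ 0.5918 -0.0851  0.1695] open 0.0273 F [-0.3 -0.4 -2. ]
lin units [ 0.004 -0.002 -0.159] rot units [ 0.01   0.003 -0.003] joints [ 11.  16. -14.   0. -60. 139.]
```

View pics/s7.png

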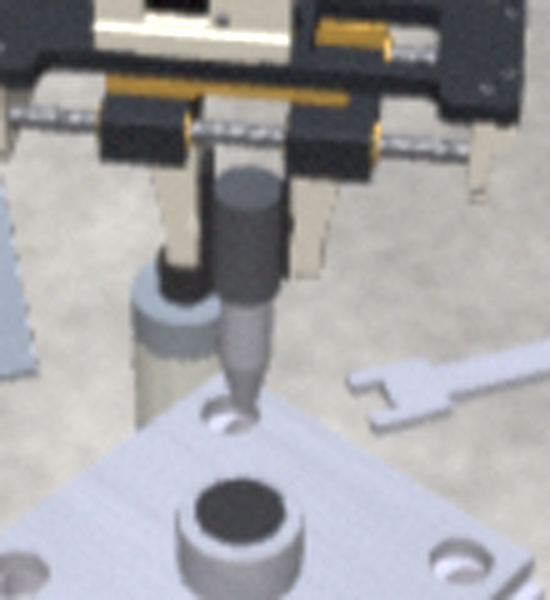

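```bash

python3 -m crank '[{"linear":[0,0,-0.12],"rot":[0,0,0],"hand":0},{"linear":[0,0,-0.12],"rot":[0,0,0],"hand":0},{"linear":[0,0,0],"rot":[0,0,0],"hand":0}]'
python3 - <<'E'
from h import *
delta([.5935,-.0858,.14],goalR(0,-30))
E
```

```text
clock: 9.1
tool_pos: [0.5916, -0.085, 0.154]
orientation: [41.6, 90.0, -78.4]
force: [0.6, -0.6, -2.7]
opening: 0.0276
clock 9.1 tcp [ 0.5916 -0.085   0.154 ] open 0.0276 F [ 0.6 -0.6 -2.7]
lin units [ 0.032 -0.013 -0.234] rot units [ 0.008  0.002 -0.002] joints [ 11.  17. -15.   0. -58. 139.]
```

```bash

python3 -m crank '[{"linear":[0.02,-0.01,-0.1],"rot":[0,0,0],"hand":0},{"linear":[0.02,-0.01,-0.12],"rot":[0,0,0],"hand":0},{"linear":[0,0,0],"rot":[0,0,0],"hand":0}]'
python3 - <<'E'
from h import *
delta([.594,-.086,.125],goalR(0,-30))
E
```

```text
clock: 9.48
tool_pos: [0.5939, -0.0861, 0.1398]
orientation: [-7.6, 90.0, -127.6]
force: [0.9, -0.0, -2.7]
opening: 0.0272
clock 9.475 tcp [ 0.5939 -0.0861  0.1398] open 0.0272 F [ 0.9 -0.  -2.7]
lin units [ 0.002  0.002 -0.247] rot units [ 0.006 -0.005 -0.003] joints [ 10.  18. -16.   0. -57. 140.]
```

```bash

python3 -m crank '[{"linear":[0.01,0,-0.12],"rot":[0,0,0],"hand":0},{"linear":[0,0,-0.12],"rot":[0,0,0],"hand":0},{"linear":[0,0,-0.12],"rot":[0,0,0],"hand":0},{"linear":[0,0,0],"rot":[0,0,0],"hand":0}]'
python3 - <<'E'
from h import *
delta([.594,-.086,.102],goalR(0,-30))
s=eyes.snapshot("side"); crop(s,210,130,110,120,5,"pics/s8.png"); np.savez("s8.npz",**s)
E
```

```text
clock: 9.98
tool_pos: [0.5945, -0.0861, 0.1165]
orientation: [-11.3, 90.0, -131.2]
force: [-0.8, 0.5, -2.5]
opening: 0.0274
clock 9.975 tcp [ 0.5945 -0.0861  0.1165] open 0.0274 F [-0.8  0.5 -2.5]
lin units [-0.009  0.002 -0.242] rot units [ 0.007 -0.006 -0.003] joints [ 10.  19. -17.   0. -54. 140.]
```

View pics/s8.png

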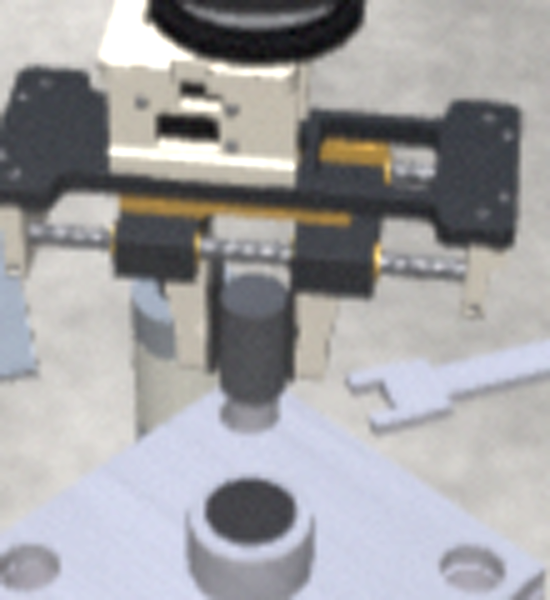

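```bash

python3 -m crank '[{"linear":[0,0,-0.12],"rot":[0,0,0],"hand":0},{"linear":[0,0,-0.12],"rot":[0,0,0],"hand":0},{"linear":[0,0,-0.08],"rot":[0,0,0],"hand":0},{"linear":[0,0,0],"rot":[0,0,0],"hand":0}]'
python3 - <<'E'
from h import *
delta([.594,-.086,.099],goalR(0,-30))
E
```

```text
clock: 10.52
tool_pos: [0.596, -0.0864, 0.1009]
orientation: [94.2, 89.8, -25.7]
force: [-1.4, 2.0, -3.0]
opening: 0.0277
clock 10.525 tcp [ 0.596  -0.0864  0.1009] open 0.0277 F [-1.4  2.  -3. ]
lin units [-0.033  0.006 -0.031] rot units [ 0.019  0.04  -0.021] joints [ 10.  20. -18.   0. -52. 140.]
```

```bash

python3 -m crank '[{"linear":[-0.03,0,-0.1],"rot":[0,0.04,0],"hand":0},{"linear":[0,0,-0.1],"rot":[0,0,0],"hand":0},{"linear":[0,0,-0.1],"rot":[0,0,0],"hand":0}]'
python3 - <<'E'
from h import *
delta([.594,-.086,.099],goalR(0,-30))
s=eyes.snapshot("side"); crop(s,190,150,130,140,4.2,"pics/s9.png"); np.savez("s9.npz",**s)
E
```

```text
clock: 10.9
tool_pos: [0.5966, -0.0865, 0.0992]
orientation: [91.3, 89.4, -28.2]
force: [-23.4, 9.8, 51.4]
opening: 0.0274
clock 10.9 tcp [ 0.5966 -0.0865  0.0992] open 0.0274 F [-23.4   9.8  51.4]
lin units [-0.043  0.008 -0.003] rot units [ 0.06   0.11  -0.095] joints [ 11.  20. -19.   1. -51. 140.]
```

View pics/s9.png

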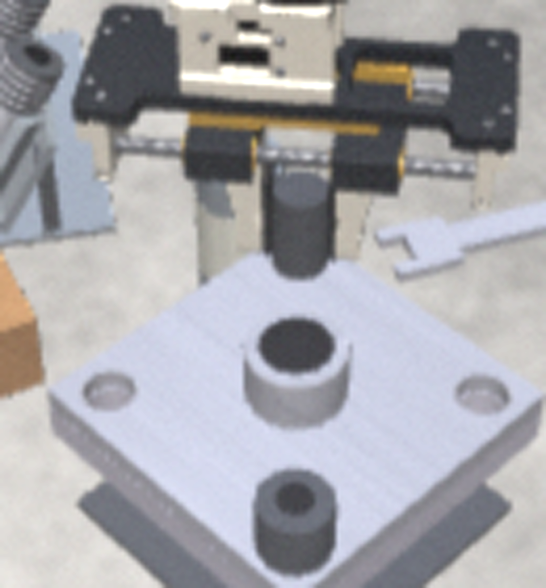

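```bash

python3 -m crank '[{"linear":[0,0,0],"rot":[0,0,0],"hand":0},{"linear":[0,0,0],"rot":[0,0,0],"hand":0.5},{"linear":[0,0,0],"rot":[0,0,0],"hand":0.55},{"linear":[0,0,0],"rot":[0,0,0],"hand":0.55},{"linear":[0,0,0.2],"rot":[0,0,0],"hand":0.55},{"linear":[0,0,0.5],"rot":[0,0,0],"hand":0.55},{"linear":[0,0,0.8],"rot":[0,0,0],"hand":0.55},{"linear":[0,0,0.9],"rot":[0,0,0],"hand":0.55},{"linear":[-0.5,0.5,0.3],"rot":[0,0,-1],"hand":0.6},{"linear":[-0.5,0.8,0],"rot":[0,0,-1],"hand":0.6},{"linear":[-0.3,0.8,0],"rot":[0,0,-1],"hand":0.6},{"linear":[0,0.8,0],"rot":[0,0,-1],"hand":0.6}]'
python3 - <<'E'
from h import *
delta([.53,.13,.2],goalR(30,-100.2))
for n in("side","top"):
    s=eyes.snapshot(n); np.savez(n+"10.npz",**s)
    if n=="side": crop(s,140,130,190,170,3.4,"pics/s10.png")
    else: crop(s,120,170,290,150,2.7,"pics/t10.png")
E
```

```text
clock: 12.45
tool_pos: [0.5175, 0.0881, 0.2722]
orientation: [111.9, 89.1, -28.5]
force: [1.1, -0.2, 0.0]
opening: 0.0526
clock 12.45 tcp [0.5175 0.0881 0.2722] open 0.0526 F [ 1.1 -0.2  0. ]
lin units [ 0.209  0.698 -1.204] rot units [-1.429  6.095 -9.758] joints [ 32.   4. -15.   1. -71.  98.]
```

View pics/s10.png

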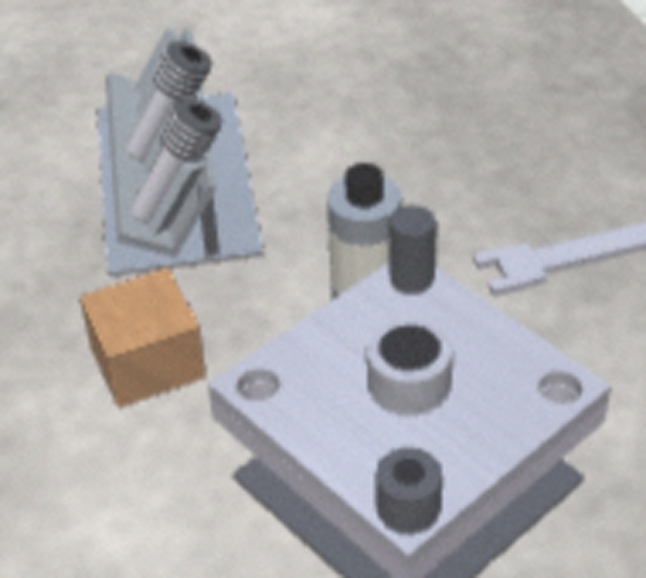

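View pics/t10.png

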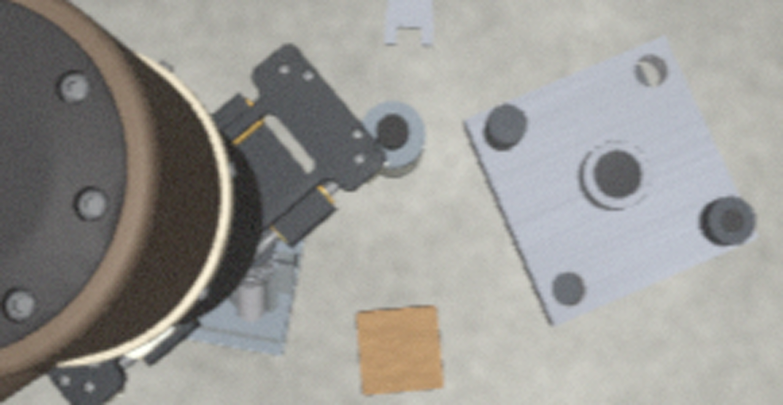

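```bash
cat > gear.py <<'E'
from h import *
def run(s,n,handle=True):
    W=world(s);m=np.zeros(W.shape[:2],bool)
    x,y,w,h={"top":(280,170,130,130),"side":(190,170,140,140)}[n];m[y:y+h,x:x+w]=1
    P=W[m&(abs(W[...,2]-.087)<.004)&(W[...,1]<-.05)]
    P=P[(np.hypot(P[:,0]-.559,P[:,1]+.161)<.118)]
    print(n,"cover",[np.round(v,1) for v in cv2.minAreaRect((P[:,:2]*1000).astype(np.float32))])
    for nm,c,r,z in(("plug",(.562,-.161),.03,.117),("bolt",(.5295,-.241),.03,.117),("drift",(.596,-.0865),.03,.137)):
        P=W[m&(abs(W[...,2]-z)<.006)&(np.hypot(W[...,0]-c[0],W[...,1]-c[1])<r)]
        if len(P)>20: print(n,nm,len(P),"z",np.median(P[:,2]).round(4),[np.round(v,1) for v in cv2.minEnclosingCircle((P[:,:2]*1000).astype(np.float32))])
E
python3 - <<'E'
from gear import *
for n in("top","side"): run(dict(np.load(n+"10.npz")),n)
E
```

```text
top cover [array([ 563.7, -162.5]), array([160.1, 160.9]), np.float64(22.0)]
top plug 500 z 0.1168 [array([ 563.1, -162. ]), np.float64(24.2)]
top bolt 261 z 0.1168 [array([ 530.5, -240. ]), np.float64(16.9)]
top drift 171 z 0.1365 [array([597.6, -85.2]), np.float64(13.8)]
side cover [array([ 561.9, -161.9]), array([162.5, 163. ]), np.float64(21.8)]
side plug 409 z 0.1174 [array([ 562.3, -163.1]), np.float64(24.3)]
side bolt 270 z 0.1172 [array([ 528.7, -240.7]), np.float64(17.3)]
side drift 118 z 0.1369 [array([596.1, -87.2]), np.float64(14.2)]
```

```bash

python3 -m crank '[{"linear":[0.1,0.15,0],"rot":[0,0,-1],"hand":0.52},{"linear":[0.1,0.15,0],"rot":[0,0,-1],"hand":0.52},{"linear":[0.1,0.15,0],"rot":[0,0,-1],"hand":0.52},{"linear":[0.1,0.15,0],"rot":[0,0,-1],"hand":0.52},{"linear":[0.1,0.15,0],"rot":[0,0,-1],"hand":0.52},{"linear":[0.1,0.15,0],"rot":[0,0,-1],"hand":0.52},{"linear":[0,0.15,0],"rot":[0,0,-1],"hand":0.52},{"linear":[0,0.1,0],"rot":[0,0,-1],"hand":0.52},{"linear":[0,0,0],"rot":[0,0,-1],"hand":0.52},{"linear":[0,0,0],"rot":[0.18,0.98,0],"hand":0.52},{"linear":[0,0,0],"rot":[0.18,0.98,0],"hand":0.52},{"linear":[0,0,0],"rot":[0.18,0.98,0],"hand":0.52},{"linear":[0,0,0],"rot":[0.18,0.98,0],"hand":0.52},{"linear":[0,0,0],"rot":[0.18,0.98,0],"hand":0.52},{"linear":[0,0,0],"rot":[0.18,0.98,0],"hand":0.52}]'
python3 - <<'E'
from h import *
delta([.5521,.1563,.1525],goalR(30,-100.2))
E
```

```text
clock: 14.42
tool_pos: [0.5577, 0.1566, 0.2826]
orientation: [-3.3, 60.0, 170.8]
force: [0.2, -0.2, 1.2]
opening: 0.0458
clock 14.425 tcp [0.5577 0.1566 0.2826] open 0.0458 F [ 0.2 -0.2  1.2]
lin units [-0.094 -0.006 -2.168] rot units [-0.321  0.064 -0.776] joints [  24.   28.   20.  -16. -107.   59.]
```

```bash

python3 -m crank '[{"linear":[0,0,-0.5],"rot":[-0.32,0.06,-0.77],"hand":0.52},{"linear":[0,0,-0.8],"rot":[0,0,0],"hand":0.52},{"linear":[0,0,-0.6],"rot":[0,0,0],"hand":0.52},{"linear":[0,0,-0.1],"rot":[0,0,0],"hand":0.52},{"linear":[0,0,0],"rot":[0,0,0],"hand":0.52}]'
python3 - <<'E'
from h import *
delta([.5521,.1563,.1525],goalR(30,-100.2))
E
```

```text
clock: 15.05
tool_pos: [0.5608, 0.1533, 0.1601]
orientation: [-0.0, 59.9, 169.6]
force: [-0.3, -0.9, 0.1]
opening: 0.0453
clock 15.05 tcp [0.5608 0.1533 0.1601] open 0.0453 F [-0.3 -0.9  0.1]
lin units [-0.145  0.05  -0.126] rot units [-0.003 -0.01   0.033] joints [ 23.  32.  11. -16. -94.  59.]
```

```bash

python3 -m crank '[{"linear":[-0.14,0.05,-0.1],"rot":[0,0,0],"hand":0.52},{"linear":[0,0,0],"rot":[0,0,0],"hand":0.52}]'
python3 - <<'E'
from h import *
delta([.5521,.1563,.1525],goalR(30,-100.2))
delta([.5177,.1625,.0919],goalR(30,-100.2))
s=eyes.snapshot("side"); crop(s,140,60,110,150,4,"pics/s11.png")
s=eyes.snapshot("top"); crop(s,110,180,170,130,4.4,"pics/t11.png")
E
```

```text
clock: 15.3
tool_pos: [0.553, 0.1568, 0.1564]
orientation: [-0.3, 60.1, 169.4]
force: [-0.0, -0.2, 0.1]
opening: 0.0456
clock 15.3 tcp [0.553  0.1568 0.1564] open 0.0456 F [-0.  -0.2  0.1]
lin units [-0.014 -0.008 -0.065] rot units [-0.021  0.034  0.029] joints [ 24.  32.   9. -16. -93.  59.]
clock 15.3 tcp [0.553  0.1568 0.1564] open 0.0456 F [-0.  -0.2  0.1]
lin units [-0.588  0.096 -1.075] rot units [-0.021  0.034  0.029] joints [ 24.  32.   9. -16. -93.  59.]
```

View pics/s11.png

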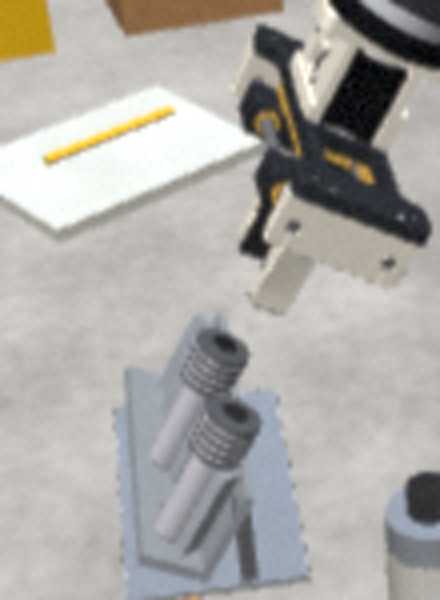

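View pics/t11.png

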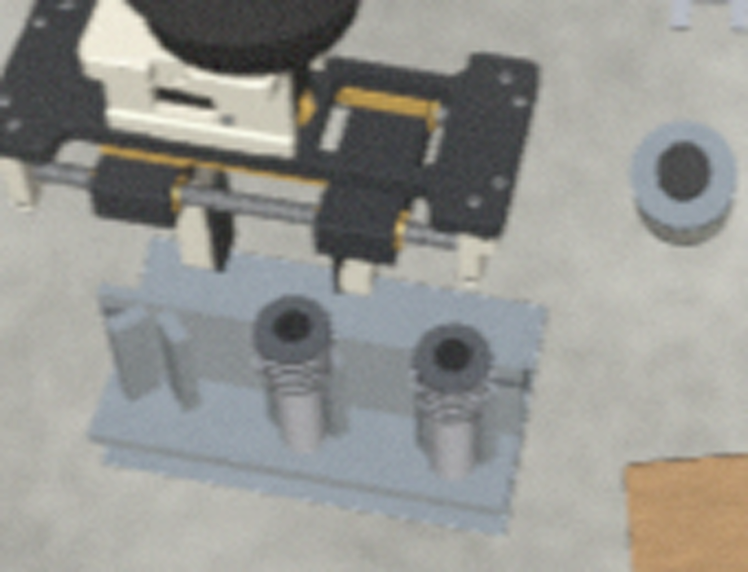

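```bash

python3 -m crank '[{"linear":[-0.15,0.01,-0.28],"rot":[0,0,0],"hand":0.52},{"linear":[-0.15,0.01,-0.28],"rot":[0,0,0],"hand":0.52},{"linear":[0,0,0],"rot":[0,0,0],"hand":0.52}]'
python3 - <<'E'
from h import *
delta([.5177,.1625,.0919],goalR(30,-100.2))
E
```

```text
clock: 15.78
tool_pos: [0.5365, 0.1582, 0.1247]
orientation: [-0.5, 60.4, 169.2]
force: [0.6, 0.2, 0.7]
opening: 0.0453
clock 15.775 tcp [0.5365 0.1582 0.1247] open 0.0453 F [0.6 0.2 0.7]
lin units [-0.313  0.072 -0.546] rot units [-0.035  0.095  0.022] joints [ 24.  32.   5. -16. -88.  60.]
```

```bash

python3 -m crank '[{"linear":[-0.15,0.03,-0.27],"rot":[0,0.09,0],"hand":0.52},{"linear":[-0.15,0.03,-0.27],"rot":[0,0,0],"hand":0.52},{"linear":[0,0,0],"rot":[0,0,0],"hand":0.52}]'
python3 - <<'E'
from h import *
delta([.5177,.1625,.0919],goalR(30,-100.2))
s=eyes.snapshot("side"); crop(s,140,60,110,150,4,"pics/s12.png")
E
```

```text
clock: 16.15
tool_pos: [0.519, 0.1623, 0.0923]
orientation: [-0.5, 60.1, 169.3]
force: [0.7, 0.6, 0.0]
opening: 0.0457
clock 16.15 tcp [0.519  0.1623 0.0923] open 0.0457 F [0.7 0.6 0. ]
lin units [-0.021  0.004 -0.007] rot units [-0.045  0.027  0.021] joints [ 25.  32.   2. -17. -84.  60.]
```

View pics/s12.png

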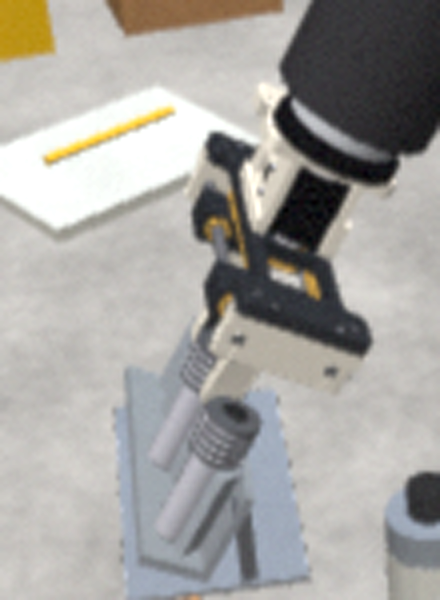

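Aligned on the bolt; grip and lift.

```bash

python3 -m crank '[{"linear":[0,0,0],"rot":[0,0,0],"hand":0},{"linear":[0,0,0],"rot":[0,0,0],"hand":0},{"linear":[0,0,0],"rot":[0,0,0],"hand":0},{"linear":[0,0,0],"rot":[0,0,0],"hand":0},{"linear":[0,0,0.3],"rot":[0,0,0],"hand":0},{"linear":[0,0,0.6],"rot":[0,0,0],"hand":0},{"linear":[0,0,0.8],"rot":[0,0,0],"hand":0},{"linear":[0,0,0.8],"rot":[-0.18,-0.98,0],"hand":0},{"linear":[0,0,0.4],"rot":[-0.18,-0.98,0],"hand":0},{"linear":[0,-0.4,0],"rot":[-0.18,-0.98,0],"hand":0},{"linear":[-0.1,-0.7,0],"rot":[-0.18,-0.98,0],"hand":0},{"linear":[-0.1,-0.8,0],"rot":[-0.18,-0.98,0],"hand":0},{"linear":[-0.1,-0.8,0],"rot":[-0.18,-0.98,0],"hand":0}]'
python3 - <<'E'
from h import *
delta([.4844,-.1293,.22],goalR(0,-100.2))
s=eyes.snapshot("side"); crop(s,120,60,190,210,2.8,"pics/s13.png")
E
```

```text
clock: 17.82
tool_pos: [0.5048, -0.0041, 0.2838]
orientation: [-167.4, 88.4, 2.4]
force: [0.4, -0.6, -2.7]
opening: 0.0333
clock 17.825 tcp [ 0.5048 -0.0041  0.2838] open 0.0333 F [ 0.4 -0.6 -2.7]
lin units [-0.339 -2.087 -1.063] rot units [-0.014  0.329 -0.014] joints [ 22.   1. -16.   1. -71.  57.]
```

View pics/s13.png

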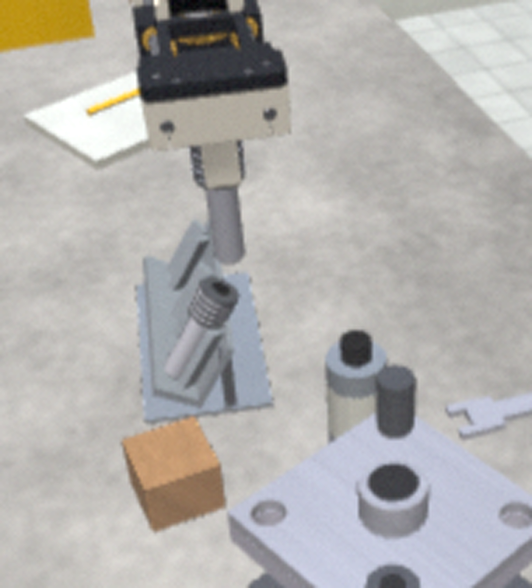

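```bash

python3 -m crank '[{"linear":[-0.09,-0.5,0],"rot":[0,0.33,0],"hand":0},{"linear":[-0.09,-0.6,0],"rot":[0,0,0],"hand":0},{"linear":[-0.09,-0.5,-0.2],"rot":[0,0,0],"hand":0},{"linear":[-0.09,-0.3,-0.5],"rot":[0,0,0],"hand":0},{"linear":[0,0,-0.4],"rot":[0,0,0],"hand":0},{"linear":[0,0,0],"rot":[0,0,0],"hand":0}]'
python3 - <<'E'
from h import *
delta([.4844,-.1293,.18],goalR(0,-100.2))
s=eyes.snapshot("side"); crop(s,180,130,120,140,4.2,"pics/s14.png")
E
```

```text
clock: 18.62
tool_pos: [0.4762, -0.1293, 0.2266]
orientation: [-171.5, 89.2, -2.0]
force: [0.7, -0.1, -2.6]
opening: 0.0334
clock 18.625 tcp [ 0.4762 -0.1293  0.2266] open 0.0334 F [ 0.7 -0.1 -2.6]
lin units [ 0.137 -0.001 -0.777] rot units [0.005 0.156 0.053] joints [  8.   3. -22.   0. -64.  72.]
```

View pics/s14.png

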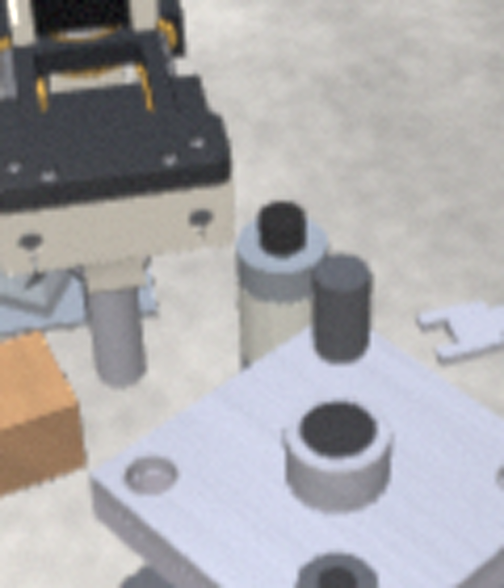

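```bash

python3 -m crank '[{"linear":[0.15,0,-0.4],"rot":[0,0.16,0.05],"hand":0},{"linear":[0,0,-0.25],"rot":[0,0,0],"hand":0},{"linear":[0,0,0],"rot":[0,0,0],"hand":0}]'
python3 - <<'E'
from h import *
delta([.4844,-.1293,.18],goalR(0,-100.2))
s=eyes.snapshot("side"); crop(s,180,150,100,110,5,"pics/s15.png");np.savez("s15.npz",**s)
W=world(s);o=monitor.get_obs()["tool_pos"]
m=(np.hypot(W[...,0]-o[0],W[...,1]-o[1])<.03)&(W[...,2]>.095)&(W[...,2]<o[2]+.01)
for lo in np.arange(.10,.19,.01):
    k=m&(W[...,2]>lo)&(W[...,2]<lo+.01)
    if k.sum()>4:
        P=W[k];print(lo.round(3),k.sum(),P.mean(0).round(4),(P.min(0)[:2]+P.max(0)[:2]).round(4)/2)
E
```

```text
clock: 19.05
tool_pos: [0.4884, -0.1289, 0.1929]
orientation: [-179.2, 89.5, -9.3]
force: [0.4, 0.2, -2.1]
opening: 0.0331
clock 19.05 tcp [ 0.4884 -0.1289  0.1929] open 0.0331 F [ 0.4  0.2 -2.1]
lin units [-0.067 -0.006 -0.215] rot units [ 0.016  0.096 -0.02 ] joints [  8.   6. -24.   0. -60.  72.]
0.12 35 [ 0.486  -0.1349  0.1259] [ 0.4871  -0.13185]
0.13 46 [ 0.4861 -0.1352  0.1355] [ 0.48785 -0.1328 ]
0.14 41 [ 0.4856 -0.1359  0.1453] [ 0.48625 -0.1343 ]
0.15 45 [ 0.4862 -0.1353  0.1548] [ 0.48695 -0.1324 ]
0.16 49 [ 0.4855 -0.1358  0.1647] [ 0.4873 -0.1348]
0.17 16 [ 0.4857 -0.1365  0.1722] [ 0.48595 -0.13465]
```

View pics/s15.png

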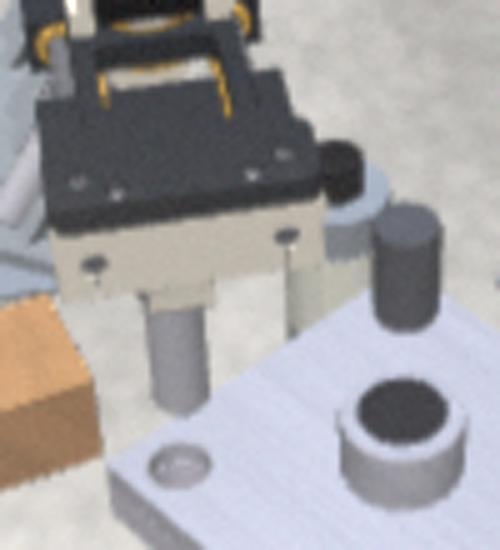

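```bash
python3 - <<'E'
from h import *
s=dict(np.load("side10.npz"))
for nm,uv in(("near",(140+258/3.4,130+384/3.4)),("far",(140+561/3.4,130+387/3.4))): print(nm,np.round(uv,1),plane(s,uv,.087).round(4))
s=dict(np.load("s15.npz"));print(plane(s,(180+180/5,150+465/5),.087).round(4))
t=dict(np.load("top10.npz"))
for nm,uv in(("near",(120+569/2.7,170+289/2.7)),("far",(120+651/2.7,170+71/2.7))): print(nm,plane(t,uv,.087).round(4))
E
```

```text
near [215.9 242.9] [[ 0.4846 -0.1304  0.087 ]]
far [305.  243.8] [[ 0.6408 -0.1971  0.087 ]]
[[ 0.4848 -0.1306  0.087 ]]
near [[ 0.4845 -0.1312  0.087 ]]
far [[ 0.6403 -0.1971  0.087 ]]
```

```bash

python3 -m crank '[{"linear":[-0.06,-0.01,-0.1],"rot":[0,0.1,0],"hand":0},{"linear":[0,0,-0.1],"rot":[0,0,0],"hand":0},{"linear":[0,0,0],"rot":[0,0,0],"hand":0}]'
python3 - <<'E'
from h import *
delta([.4847,-.1298,.16],goalR(0,-100.2))
s=eyes.snapshot("side"); crop(s,180,150,100,110,5,"pics/s16.png")
E
```

```text
clock: 19.48
tool_pos: [0.4856, -0.1295, 0.1828]
orientation: [164.9, 89.8, -25.2]
force: [-0.5, 0.0, -1.7]
opening: 0.0331
clock 19.475 tcp [ 0.4856 -0.1295  0.1828] open 0.0331 F [-0.5  0.  -1.7]
lin units [-0.015 -0.005 -0.38 ] rot units [ 0.017  0.036 -0.028] joints [  8.   6. -25.   0. -59.  72.]
```

View pics/s16.png

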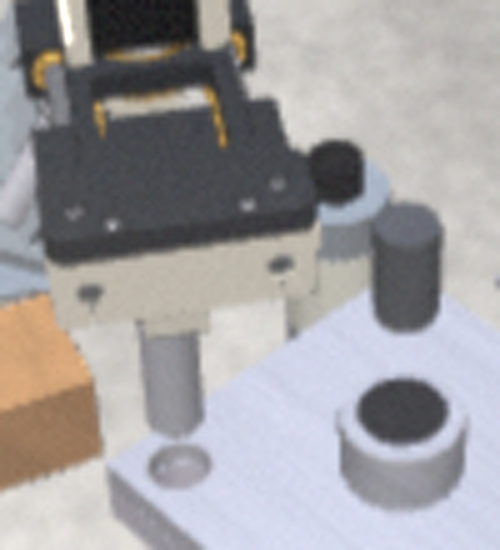

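```bash

python3 -m crank '[{"linear":[-0.01,0,-0.15],"rot":[0,0.03,-0.03],"hand":0},{"linear":[0,0,-0.15],"rot":[0,0,0],"hand":0},{"linear":[0,0,-0.15],"rot":[0,0,0],"hand":0},{"linear":[0,0,0],"rot":[0,0,0],"hand":0}]'
python3 - <<'E'
from h import *
delta([.4847,-.1298,.15],goalR(0,-100.2))
s=eyes.snapshot("side"); crop(s,180,150,100,110,5,"pics/s17.png")
E
```

```text
clock: 20.02
tool_pos: [0.4849, -0.1296, 0.1538]
orientation: [107.5, 89.9, -82.7]
force: [0.3, -0.2, -1.8]
opening: 0.0333
clock 20.025 tcp [ 0.4849 -0.1296  0.1538] open 0.0333 F [ 0.3 -0.2 -1.8]
lin units [-0.003 -0.004 -0.064] rot units [0.018 0.002 0.006] joints [  8.   8. -27.   0. -55.  72.]
```

View pics/s17.png

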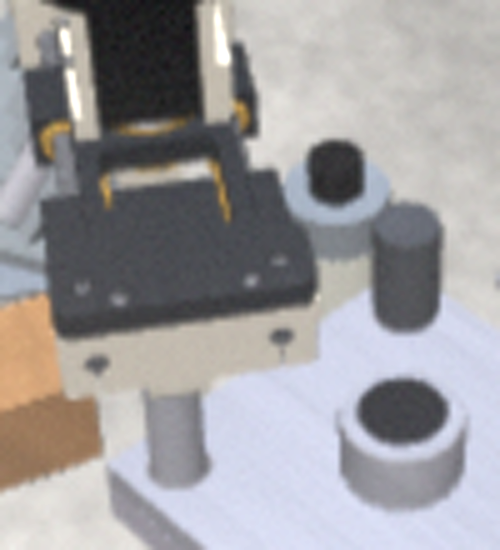

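```bash

python3 -m crank '[{"linear":[0,0,-0.12],"rot":[0,0,0],"hand":0},{"linear":[0,0,-0.12],"rot":[0,0,0],"hand":0},{"linear":[0,0,0],"rot":[0,0,0],"hand":0}]'
python3 - <<'E'
from h import *
delta([.4847,-.1298,.093],goalR(0,-100.2))
E
```

```text
clock: 20.45
tool_pos: [0.4854, -0.1296, 0.1392]
orientation: [137.9, 89.9, -52.3]
force: [-0.7, -0.2, -2.3]
opening: 0.0332
clock 20.45 tcp [ 0.4854 -0.1296  0.1392] open 0.0332 F [-0.7 -0.2 -2.3]
lin units [-0.011 -0.003 -0.769] rot units [0.02  0.015 0.004] joints [  8.   9. -28.   0. -53.  72.]
```

```bash

python3 -m crank '[{"linear":[-0.01,0,-0.2],"rot":[0,0,0],"hand":0},{"linear":[0,0,-0.2],"rot":[0,0,0],"hand":0},{"linear":[0,0,-0.15],"rot":[0,0,0],"hand":0},{"linear":[0,0,0],"rot":[0,0,0],"hand":0}]'
python3 - <<'E'
from h import *
delta([.4847,-.1298,.093],goalR(0,-100.2))
E
```

```text
clock: 20.95
tool_pos: [0.4845, -0.1296, 0.1035]
orientation: [124.1, 89.9, -66.2]
force: [0.5, 0.1, -2.8]
opening: 0.0329
clock 20.95 tcp [ 0.4845 -0.1296  0.1035] open 0.0329 F [ 0.5  0.1 -2.8]
lin units [ 0.004 -0.003 -0.175] rot units [0.02  0.009 0.005] joints [  8.  11. -31.   0. -48.  72.]
```

```bash

python3 -m crank '[{"linear":[0,0,-0.1],"rot":[0,0,0],"hand":0},{"linear":[0,0,-0.1],"rot":[0,0,0],"hand":0},{"linear":[0,0,-0.08],"rot":[0,0,0],"hand":0}]'
python3 - <<'E'
from h import *
delta([.4847,-.1298,.093],goalR(0,-100.2))
s=eyes.snapshot("side"); crop(s,180,150,100,110,5,"pics/s18.png")
E
```

```text
clock: 21.32
tool_pos: [0.4885, -0.1293, 0.0939]
orientation: [169.9, 89.5, -20.0]
force: [-16.3, 5.4, 44.7]
opening: 0.0334
clock 21.325 tcp [ 0.4885 -0.1293  0.0939] open 0.0334 F [-16.3   5.4  44.7]
lin units [-0.063 -0.009 -0.015] rot units [ 0.037  0.102 -0.042] joints [  8.  12. -31.   0. -46.  72.]
```

View pics/s18.png

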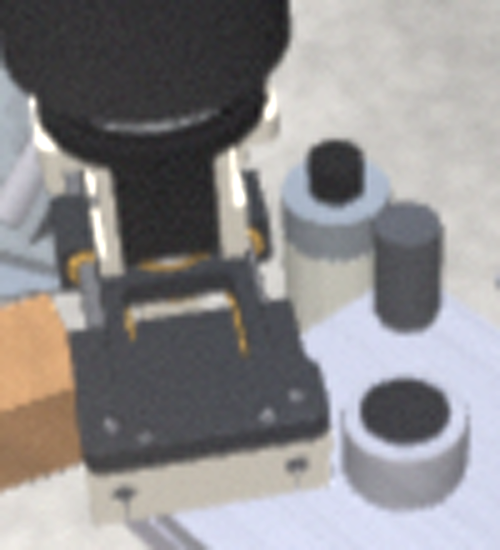

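```bash

python3 -m crank '[{"linear":[-0.05,0,0],"rot":[0,0.1,0],"hand":0},{"linear":[0,0,0],"rot":[0,0,0],"hand":0.5},{"linear":[0,0,0],"rot":[0,0,0],"hand":0.55},{"linear":[0,0,0],"rot":[0,0,0],"hand":0.55},{"linear":[0,0,0.2],"rot":[0,0,0],"hand":0.55},{"linear":[0,0,0.5],"rot":[0,0,0],"hand":0.55},{"linear":[0,0,0.8],"rot":[0,0,0],"hand":0.55},{"linear":[0,0,0.9],"rot":[0,0,0],"hand":0.55},{"linear":[0.1,0.5,0.2],"rot":[0,0,0],"hand":0.55},{"linear":[0.15,0.8,0],"rot":[0,0,0],"hand":0.52},{"linear":[0.15,0.8,0],"rot":[0.18,0.98,0],"hand":0.52},{"linear":[0.15,0.7,0],"rot":[0.18,0.98,0],"hand":0.52},{"linear":[0.1,0.5,0],"rot":[0.18,0.98,0],"hand":0.52},{"linear":[0.1,0.2,0],"rot":[0.18,0.98,0],"hand":0.52},{"linear":[0.1,0,0],"rot":[0.18,0.98,0],"hand":0.52},{"linear":[0,0,0],"rot":[0.18,0.98,0],"hand":0.52}]'
python3 - <<'E'
from h import *
delta([.5386,.0879,.1528],goalR(30,-100.2))
s=eyes.snapshot("side"); crop(s,140,100,190,190,3,"pics/s19.png");np.savez("side19.npz",**s)
s=eyes.snapshot("top"); np.savez("top19.npz",**s)
from gear import run
for n in("top","side"): run(dict(np.load(n+"19.npz")),n)
E
```

```text
clock: 23.38
tool_pos: [0.5371, 0.0875, 0.2675]
orientation: [-0.5, 60.0, 169.8]
force: [0.1, 0.0, -0.3]
opening: 0.046
clock 23.375 tcp [0.5371 0.0875 0.2675] open 0.046 F [ 0.1  0.  -0.3]
lin units [ 0.026  0.006 -1.912] rot units [-0.053  0.001 -0.084] joints [  19.   25.   13.  -15. -104.   61.]
top cover [array([ 564.4, -162.7]), array([160.2, 160.7]), np.float64(21.5)]
top plug 502 z 0.1169 [array([ 564.3, -162.4]), np.float64(23.9)]
top bolt 261 z 0.1167 [array([ 530.7, -239.9]), np.float64(17.0)]
top drift 174 z 0.1364 [array([597. , -85.1]), np.float64(14.0)]
side cover [array([ 563., -163.]), array([161.9, 161.7]), np.float64(21.6)]
side plug 417 z 0.1173 [array([ 562.2, -163.7]), np.float64(24.5)]
side bolt 277 z 0.1172 [array([ 528.5, -241.6]), np.float64(17.0)]
side drift 124 z 0.1368 [array([596.3, -86.6]), np.float64(14.3)]
```

View pics/s19.png

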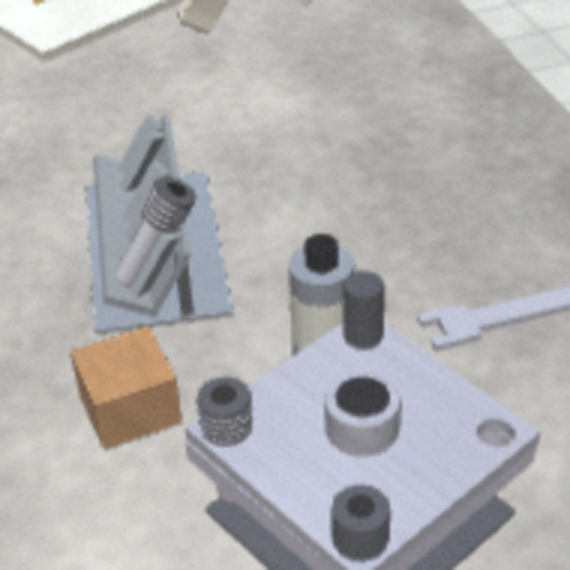

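```bash

python3 -m crank '[{"linear":[-0.03,0,-0.6],"rot":[-0.05,0,-0.08],"hand":0.52},{"linear":[-0.03,0,-0.7],"rot":[0,0,0],"hand":0.52},{"linear":[-0.03,0.02,-0.5],"rot":[0,0,0],"hand":0.52},{"linear":[0,0,0],"rot":[0,0,0],"hand":0.52}]'
python3 - <<'E'
from h import *
delta([.5386,.0879,.1528],goalR(30,-100.2))
delta([.5042,.0941,.0922],goalR(30,-100.2))
s=eyes.snapshot("top"); crop(s,110,180,170,130,4.4,"pics/t20.png")
E
```

```text
clock: 23.98
tool_pos: [0.5325, 0.0876, 0.1575]
orientation: [0.0, 60.5, 169.8]
force: [0.2, -0.6, -0.0]
opening: 0.0456
clock 23.975 tcp [0.5325 0.0876 0.1575] open 0.0456 F [ 0.2 -0.6 -0. ]
lin units [ 0.102  0.005 -0.078] rot units [0.019 0.09  0.013] joints [ 19.  29.   4. -14. -91.  63.]
clock 23.975 tcp [0.5325 0.0876 0.1575] open 0.0456 F [ 0.2 -0.6 -0. ]
lin units [-0.471  0.108 -1.088] rot units [0.019 0.09  0.013] joints [ 19.  29.   4. -14. -91.  63.]
```

View pics/t20.png

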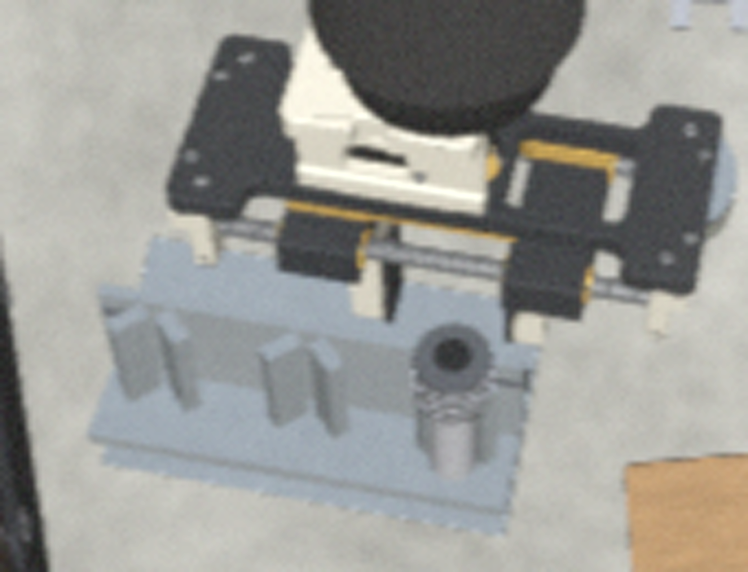

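```bash

python3 -m crank '[{"linear":[0.1,0,-0.06],"rot":[0,0.09,0],"hand":0.52},{"linear":[-0.15,0.02,-0.28],"rot":[0,0,0],"hand":0.52},{"linear":[-0.15,0.02,-0.28],"rot":[0,0,0],"hand":0.52},{"linear":[0,0,0],"rot":[0,0,0],"hand":0.52}]'
python3 - <<'E'
from h import *
delta([.5042,.0941,.0922],goalR(30,-100.2))
s=eyes.snapshot("side"); crop(s,140,60,130,160,3.7,"pics/s21.png")
E
```

```text
clock: 24.52
tool_pos: [0.5262, 0.0905, 0.1272]
orientation: [-0.4, 60.8, 169.5]
force: [0.5, -0.3, 0.1]
opening: 0.0455
clock 24.525 tcp [0.5262 0.0905 0.1272] open 0.0455 F [ 0.5 -0.3  0.1]
lin units [-0.366  0.06  -0.584] rot units [-0.008  0.162 -0.001] joints [ 20.  30.   1. -14. -87.  64.]
```

View pics/s21.png

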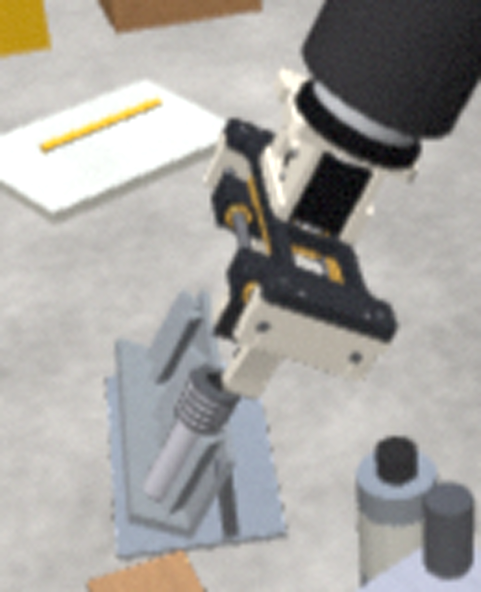

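```bash

python3 -m crank '[{"linear":[-0.19,0.03,-0.29],"rot":[0,0.15,0],"hand":0.52},{"linear":[-0.17,0.03,-0.28],"rot":[0,0,0],"hand":0.52},{"linear":[0,0,0],"rot":[0,0,0],"hand":0.52}]'
python3 - <<'E'
from h import *
delta([.5042,.0941,.0922],goalR(30,-100.2))
s=eyes.snapshot("side"); crop(s,140,60,130,160,3.7,"pics/s22.png")
E
```

```text
clock: 24.95
tool_pos: [0.5067, 0.0945, 0.0944]
orientation: [-0.3, 60.3, 169.5]
force: [-0.2, 0.1, 0.1]
opening: 0.0455
clock 24.95 tcp [0.5067 0.0945 0.0944] open 0.0455 F [-0.2  0.1  0.1]
lin units [-0.041 -0.006 -0.037] rot units [-0.022  0.068 -0.002] joints [ 21.  31.  -2. -15. -83.  65.]
```

View pics/s22.png

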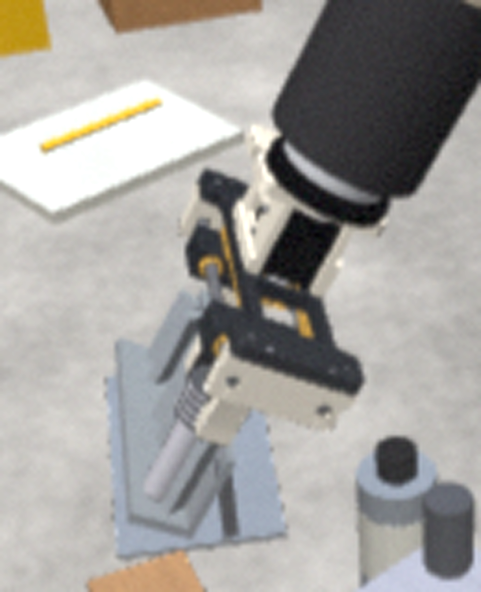

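```bash

python3 -m crank '[{"linear":[-0.05,0,-0.03],"rot":[0,0.07,0],"hand":0.52},{"linear":[0,0,0],"rot":[0,0,0],"hand":0},{"linear":[0,0,0],"rot":[0,0,0],"hand":0},{"linear":[0,0,0],"rot":[0,0,0],"hand":0},{"linear":[0,0,0],"rot":[0,0,0],"hand":0}]'
python3 - <<'E'
from h import *
delta([.5042,.0941,.0922],goalR(30,-100.2))
E
python3 -m crank '[{"linear":[0,0,0.3],"rot":[0,0,0],"hand":0},{"linear":[0,0,0.6],"rot":[0,0,0],"hand":0},{"linear":[0,0,0.8],"rot":[0,0,0],"hand":0},{"linear":[0,0,0.8],"rot":[-0.18,-0.98,0],"hand":0},{"linear":[0,0,0.4],"rot":[-0.18,-0.98,0],"hand":0},{"linear":[0.2,-0.4,0],"rot":[-0.18,-0.98,0],"hand":0},{"linear":[0.35,-0.7,0],"rot":[-0.18,-0.98,0],"hand":0},{"linear":[0.35,-0.8,0],"rot":[-0.18,-0.98,0],"hand":0},{"linear":[0.35,-0.8,0],"rot":[-0.18,-0.98,0],"hand":0},{"linear":[0.3,-0.6,0],"rot":[0,0,0],"hand":0}]'
python3 - <<'E'
from h import *
delta([.6406,-.1963,.22],goalR(0,-100.2))
s=eyes.snapshot("side"); crop(s,170,60,170,200,2.9,"pics/s23.png")
E
```

```text
clock: 25.62
tool_pos: [0.506, 0.0951, 0.0944]
orientation: [-0.5, 60.2, 169.4]
force: [-1.1, 1.0, -0.4]
opening: 0.0332
clock 25.625 tcp [0.506  0.0951 0.0944] open 0.0332 F [-1.1  1.  -0.4]
lin units [-0.03  -0.016 -0.037] rot units [-0.039  0.041 -0.001] joints [ 21.  31.  -2. -15. -83.  65.]
clock: 26.88
tool_pos: [0.5989, -0.1086, 0.2864]
orientation: [-174.9, 88.5, -4.9]
force: [0.7, -0.1, -2.3]
opening: 0.0332
clock 26.875 tcp [ 0.5989 -0.1086  0.2864] open 0.0332 F [ 0.7 -0.1 -2.3]
lin units [ 0.695 -1.462 -1.107] rot units [ 0.027  0.306 -0.041] joints [  8.  12.  -4.   0. -73.  72.]
```

View pics/s23.png

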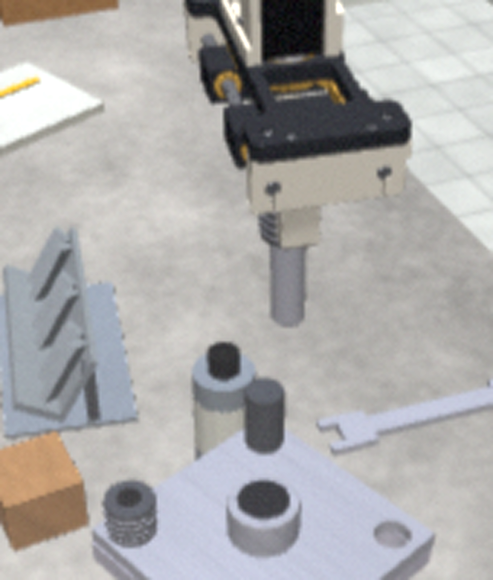

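```bash

python3 -m crank '[{"linear":[0.2,-0.4,0],"rot":[0.03,0.3,-0.04],"hand":0},{"linear":[0.2,-0.45,-0.1],"rot":[0,0,0],"hand":0},{"linear":[0.15,-0.4,-0.4],"rot":[0,0,0],"hand":0},{"linear":[0.05,-0.1,-0.4],"rot":[0,0,0],"hand":0},{"linear":[0,0,-0.1],"rot":[0,0,0],"hand":0},{"linear":[0,0,0],"rot":[0,0,0],"hand":0}]'
python3 - <<'E'
from h import *
delta([.6406,-.1963,.19],goalR(0,-100.2))
s=eyes.snapshot("side"); crop(s,240,130,110,130,4.5,"pics/s24.png");np.savez("s24.npz",**s)
print(plane(dict(np.load("side19.npz")),(140+496/3,100+432/3),.087).round(4))
W=world(s);o=monitor.get_obs()["tool_pos"]
m=(np.hypot(W[...,0]-o[0],W[...,1]-o[1])<.03)&(W[...,2]>.095)&(W[...,2]<o[2]+.01)
for lo in np.arange(.10,.21,.01):
    k=m&(W[...,2]>lo)&(W[...,2]<lo+.01)
    if k.sum()>4: print(lo.round(3),k.sum(),W[k].mean(0).round(4))
E
```

```text
clock: 27.68
tool_pos: [0.6352, -0.198, 0.2306]
orientation: [89.3, 89.9, -101.3]
force: [0.8, 0.4, -2.1]
opening: 0.0334
clock 27.675 tcp [ 0.6352 -0.198   0.2306] open 0.0334 F [ 0.8  0.4 -2.1]
lin units [ 0.091  0.028 -0.677] rot units [ 0.022 -0.004  0.071] joints [ -0.  20.  -0.   0. -70.  80.]
[[ 0.6412 -0.1978  0.087 ]]
0.16 46 [ 0.6318 -0.2043  0.165 ]
0.17 53 [ 0.6315 -0.204   0.1752]
0.18 46 [ 0.632  -0.2041  0.185 ]
0.19 53 [ 0.6316 -0.2042  0.1948]
0.2 53 [ 0.6319 -0.2043  0.205 ]
```

View pics/s24.png

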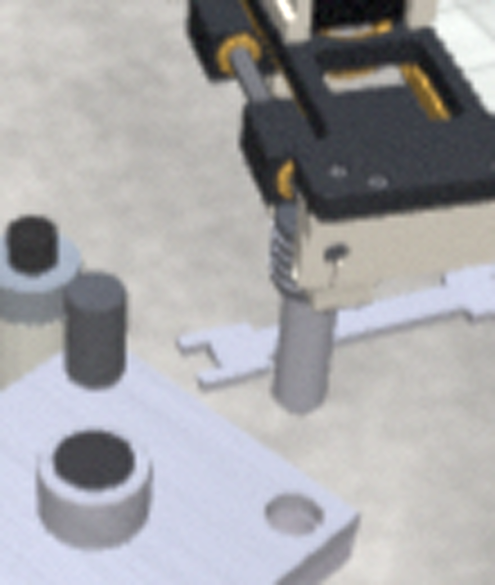

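```bash

python3 -m crank '[{"linear":[0.09,0.015,-0.2],"rot":[0.02,0,0.07],"hand":0},{"linear":[0,0,-0.35],"rot":[0,0,0],"hand":0},{"linear":[0,0,-0.2],"rot":[0,0,0],"hand":0},{"linear":[0,0,0],"rot":[0,0,0],"hand":0}]'
python3 - <<'E'
from h import *
delta([.641,-.197,.165],goalR(0,-100.2))
s=eyes.snapshot("side"); crop(s,240,130,110,130,4.5,"pics/s25.png");np.savez("s25.npz",**s)
E
```

```text
clock: 28.22
tool_pos: [0.6426, -0.1954, 0.1871]
orientation: [-173.8, 89.7, -3.8]
force: [0.7, -0.5, -2.5]
opening: 0.033
clock 28.225 tcp [ 0.6426 -0.1954  0.1871] open 0.033 F [ 0.7 -0.5 -2.5]
lin units [-0.026 -0.027 -0.369] rot units [ 0.004  0.057 -0.036] joints [ -0.  21.  -3.   0. -65.  80.]
```

View pics/s25.png

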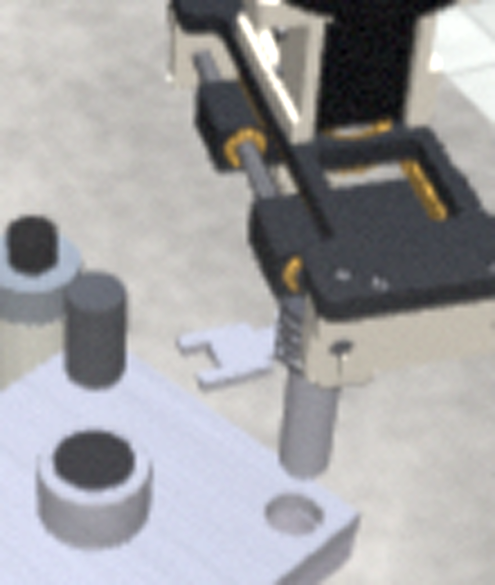

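```bash

python3 -m crank '[{"linear":[-0.04,-0.02,-0.12],"rot":[0,0.06,-0.03],"hand":0},{"linear":[0,0,-0.15],"rot":[0,0,0],"hand":0},{"linear":[0,0,0],"rot":[0,0,0],"hand":0}]'
python3 - <<'E'
from h import *
delta([.6405,-.1967,.155],goalR(0,-100.2))
s=eyes.snapshot("side"); crop(s,240,130,110,130,4.5,"pics/s26.png");np.savez("s26.npz",**s)
E
```

```text
clock: 28.65
tool_pos: [0.641, -0.1968, 0.1719]
orientation: [168.9, 89.9, -21.2]
force: [0.3, -0.6, -1.9]
opening: 0.0332
clock 28.65 tcp [ 0.641  -0.1968  0.1719] open 0.0332 F [ 0.3 -0.6 -1.9]
lin units [-0.009  0.002 -0.281] rot units [ 0.01   0.026 -0.007] joints [ -0.  22.  -4.   0. -63.  80.]
```

View pics/s26.png

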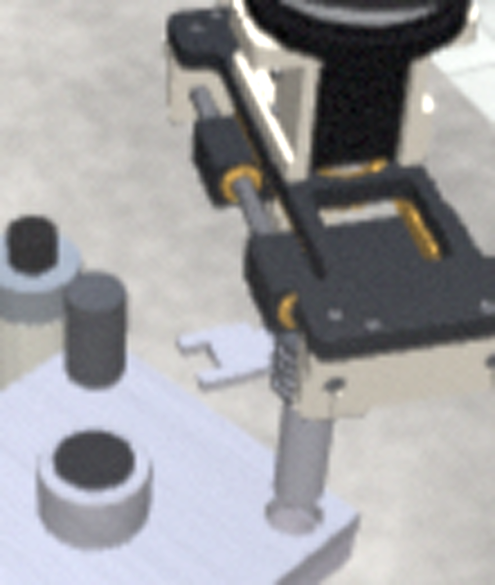

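```bash

python3 -m crank '[{"linear":[-0.02,0,-0.15],"rot":[0,0.03,0],"hand":0},{"linear":[0,0,-0.15],"rot":[0,0,0],"hand":0},{"linear":[0,0,0],"rot":[0,0,0],"hand":0}]'
python3 - <<'E'
from h import *
delta([.6405,-.1967,.095],goalR(0,-100.2))
s=eyes.snapshot("side"); crop(s,240,130,110,130,4.5,"pics/s27.png")
E
```

```text
clock: 29.08
tool_pos: [0.6401, -0.197, 0.1533]
orientation: [123.4, 89.9, -66.8]
force: [-0.0, 0.5, -2.2]
opening: 0.0334
clock 29.075 tcp [ 0.6401 -0.197   0.1533] open 0.0334 F [-0.   0.5 -2.2]
lin units [ 0.007  0.004 -0.972] rot units [ 0.013  0.005 -0.008] joints [ -0.  23.  -6.   0. -61.  80.]
```

View pics/s27.png

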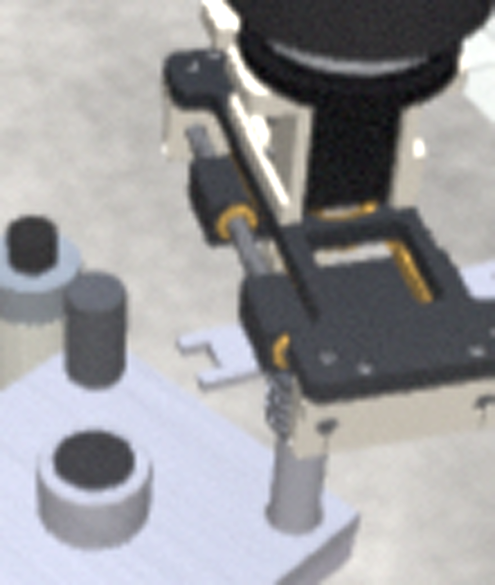

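Entering the hole cleanly. Continue.

```bash

python3 -m crank '[{"linear":[0,0,-0.12],"rot":[0,0,0],"hand":0},{"linear":[0,0,-0.12],"rot":[0,0,0],"hand":0},{"linear":[0,0,0],"rot":[0,0,0],"hand":0}]'
python3 - <<'E'
from h import *
delta([.6405,-.1967,.095],goalR(0,-100.2))
E
```

```text
clock: 29.5
tool_pos: [0.6404, -0.197, 0.1386]
orientation: [145.8, 89.9, -44.3]
force: [-0.3, 0.0, -2.3]
opening: 0.0334
clock 29.5 tcp [ 0.6404 -0.197   0.1386] open 0.0334 F [-0.3  0.  -2.3]
lin units [ 0.001  0.005 -0.726] rot units [ 0.015  0.015 -0.009] joints [ -0.  24.  -7.   0. -60.  80.]
```

```bash

python3 -m crank '[{"linear":[0,0,-0.18],"rot":[0,0,0],"hand":0},{"linear":[0,0,-0.18],"rot":[0,0,0],"hand":0},{"linear":[0,0,-0.15],"rot":[0,0,0],"hand":0},{"linear":[0,0,0],"rot":[0,0,0],"hand":0}]'
python3 - <<'E'
from h import *
delta([.6405,-.1967,.095],goalR(0,-100.2))
E
```

```text
clock: 30.0
tool_pos: [0.64, -0.1969, 0.1053]
orientation: [121.0, 89.9, -69.1]
force: [-0.3, 0.5, -3.0]
opening: 0.0333
clock 30.0 tcp [ 0.64   -0.1969  0.1053] open 0.0333 F [-0.3  0.5 -3. ]
lin units [ 0.008  0.003 -0.172] rot units [ 0.013  0.005 -0.009] joints [ -0.  25.  -9.   0. -56.  80.]
```

```bash

python3 -m crank '[{"linear":[0,0,-0.1],"rot":[0,0,0],"hand":0},{"linear":[0,0,-0.1],"rot":[0,0,0],"hand":0},{"linear":[0,0,-0.06],"rot":[0,0,0],"hand":0}]'
python3 - <<'E'
from h import *
delta([.6405,-.1967,.095],goalR(0,-100.2))
E
```

```text
clock: 30.38
tool_pos: [0.6407, -0.1973, 0.0957]
orientation: [142.8, 89.7, -47.3]
force: [-14.0, 8.7, 32.0]
opening: 0.0334
clock 30.375 tcp [ 0.6407 -0.1973  0.0957] open 0.0334 F [-14.    8.7  32. ]
lin units [-0.004  0.009 -0.011] rot units [ 0.039  0.036 -0.035] joints [ -0.  26.  -9.   0. -55.  80.]
```

```bash

python3 -m crank '[{"linear":[0,0,0],"rot":[0,0,0],"hand":0},{"linear":[0,0,0],"rot":[0,0,0],"hand":0.5},{"linear":[0,0,0],"rot":[0,0,0],"hand":0.55},{"linear":[0,0,0],"rot":[0,0,0],"hand":0.55},{"linear":[0,0,0.2],"rot":[0,0,0],"hand":0.55},{"linear":[0,0,0.5],"rot":[0,0,0],"hand":0.55},{"linear":[0,0,0.8],"rot":[0,0,0],"hand":0.55},{"linear":[0,0,0.9],"rot":[0,0,0],"hand":0.55},{"linear":[0,0,0.5],"rot":[0,0,0],"hand":0.55},{"linear":[-0.5,0.8,0],"rot":[0,0,0],"hand":0.55},{"linear":[-0.5,0.8,0],"rot":[0,0,0],"hand":0.55},{"linear":[-0.5,0.8,0],"rot":[0,0,0],"hand":0.55},{"linear":[0,0.8,0],"rot":[0,0,0],"hand":0.55},{"linear":[0,0.8,0],"rot":[0,0,0],"hand":0.55},{"linear":[0,0.8,0],"rot":[0,0,0],"hand":0.55},{"linear":[0,0.8,0],"rot":[0,0,0],"hand":0.55},{"linear":[0,0,0],"rot":[0,0,0],"hand":0.55}]'
python3 - <<'E'
from h import *
from gear import run
q()
for n in("side","top"):
    s=eyes.snapshot(n); np.savez(n+"28.npz",**s)
    if n=="side": crop(s,140,130,190,170,3.4,"pics/s28.png")
    else: crop(s,230,80,200,220,2.7,"pics/t28.png")
    run(s,n)
    W=world(s)
    for nm,c in(("near",(.4847,-.1298)),("far",(.6405,-.1967))):
        P=W[(abs(W[...,2]-.117)<.006)&(np.hypot(W[...,0]-c[0],W[...,1]-c[1])<.025)]
        if len(P)>20: print(n,nm,len(P),"z",np.median(P[:,2]).round(4),"slopes",np.linalg.lstsq(np.c_[P[:,:2],np.ones(len(P))],P[:,2],rcond=None)[0][:2].round(3),[np.round(v,1) for v in cv2.minEnclosingCircle((P[:,:2]*1000).astype(np.float32))])
E
```

```text
clock: 32.5
tool_pos: [0.549, 0.1464, 0.2885]
orientation: [-176.2, 88.9, -6.3]
force: [-0.4, 0.5, 0.3]
opening: 0.0483
{'clock': 32.5, 'joint_pos': [35.1831, 7.831, -8.5583, 0.7852, -72.7631, 44.4908], 'tool_pos': [0.549, 0.1464, 0.2885], 'orientation': [-176.1696, 88.8671, -6.2685], 'force': [-0.3533, 0.4746, 0.336], 'opening': 0.0483}
side cover [array([ 563.5, -163. ]), array([163. , 161.9]), np.float64(21.7)]
side plug 420 z 0.1171 [array([ 562.9, -164. ]), np.float64(24.3)]
side bolt 275 z 0.1171 [array([ 529.1, -241.3]), np.float64(17.0)]
side drift 119 z 0.1368 [array([596.5, -86. ]), np.float64(14.1)]
side near 218 z 0.1172 slopes [0.027 0.073] [array([ 484.1, -129.2]), np.float64(16.7)]
side far 223 z 0.117 slopes [0.027 0.067] [array([ 640.6, -197.1]), np.float64(17.8)]
top cover [array([ 564.6, -162.9]), array([160.2, 160.8]), np.float64(21.4)]
top plug 503 z 0.1168 [array([ 564.6, -162.5]), np.float64(23.9)]
top bolt 264 z 0.1166 [array([ 530.2, -240.2]), np.float64(17.0)]
top drift 171 z 0.1365 [array([597.4, -84.8]), np.float64(13.7)]
top near 264 z 0.1168 slopes [ 0.008 -0.014] [array([ 485.8, -127.9]), np.float64(16.9)]
top far 248 z 0.1169 slopes [ 0.019 -0.012] [array([ 642.6, -196.2]), np.float64(16.9)]
```

View pics/s28.png

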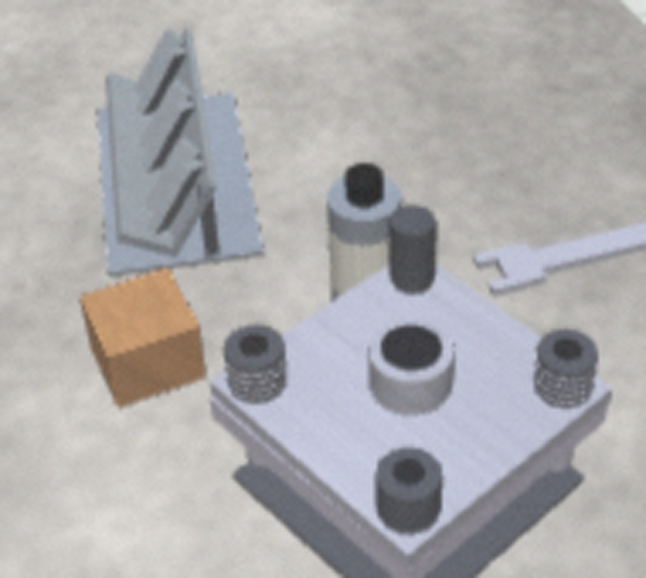

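View pics/t28.png

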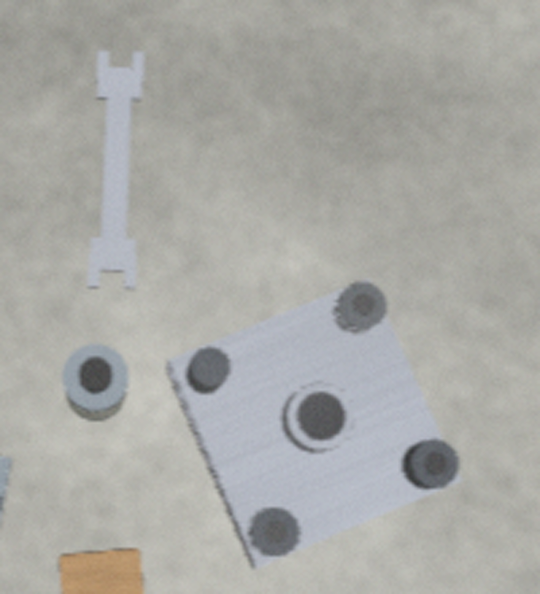

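```bash
python3 -c "
from plant import ticket
print(ticket.close_job())"
```

```text
the job is handed in; nothing more can be done
None
```

The drift went home first, which swung the cover into line. Then one bolt went fully home in the near corner and one in the far corner, and I handed the job in at about 32 s of the 72 s allowed. The hand-in reports no verdict.

- **Seating:** the drift top measured about 137 mm above the counter and both bolt heads about 117 mm, the fully home heights. All three stand upright in the last pictures. The bolt tops measured level to about 1° in the top camera and up to about 4.5° in the side camera, just under the 5° limit. I put that down to the side camera's slanted view but did not confirm it.
- **Release and bystanders:** the gripper is clear of everything. The can, carton and spanner look unmoved in the pictures, though I did not measure them again.
- **Cover angle (least certain check):** the first bolt nudged the cover about 0.4° clockwise. By camera it now lies a little past line, between about 0 and −0.02 rad. The 21 mm drift in the 24 mm holes cannot let it go beyond about 0.018 rad, inside the 0.025 limit.
- **Camera disagreement:** the two cameras disagreed by 2 to 3 mm in position. I corrected for this using the held drift and bolts, whose position the robot knew.
- **Forces:** the highest I read was about 57 N at the wrist, while seating the drift, against the 120 N limit.

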